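# Pack a tapered sherd in the vice with a tapered shim

### The job

Stand the tapered piece of jar wall upright in the open vice near the middle of the jaws, thick end down, with its flat face against the fixed jaw, and let go of it; then take the tapered steel shim out of the wooden block and slide it upright, toe first, into the gap between the piece's sloping face and the moving jaw (sloping face to sloping face) until it drags snugly on both and backs the piece against the fixed jaw. Do not force it, since fired clay cracks, and do not run it down onto the vice bed: finish still holding the shim there in the gripper, so that I can tighten the screw. Leave everything else where it is.

Things in the scene. Friction and masses are not known exactly. Their poses are not given: they have to be found in the camera images.
- wall_piece: Sawn piece of terracotta jar wall, loose, about 85 g, standing thick end down on the plywood board (left). 45 mm wide (own x, parallel sides, good to grip), 58 high (z), 18 thick (y) at the foot, 12.2 at the top. Origin: centre of the foot. The +y face is flat and vertical, 9 mm from the origin; the -y face slopes 1:10, from 9 mm at the foot to 3.2 at the top. Its +y starts within 0.9 rad of the vice's +y.
- piece_flat (a point): Point on the wall piece's flat (+y) face, 15 mm above its foot, mid-width. The shim is snug at a drag of about 8 to 20 N on the hand pushing it down; the piece must never take over 40 N from it. A lighter drag may come from the moving jaw alone.
- vice: Grey cast drill-press vice with bright steel jaw plates, fixed. Origin on the table right below the middle of the fixed jaw's face; x along the jaws (100 mm long), y square to them. Fixed jaw at y above 0 (36 mm thick with its casting), open slot at y below 0, then the moving jaw and its screw to y = -215 mm. Slot bed: flat, 22 mm above the table, open at both x ends.
- fixed_jaw: The fixed jaw's steel plate, same frame as the vice: its face is the plane y = 0, looking to -y. Both jaw plates rise to 57 mm above the table (35 above the bed); their top 6 mm are bevelled back by 3 mm as a lead-in.
- moving_jaw: The moving jaw with its screw and tommy bar; it cannot be moved. Axes as the vice; origin at table level below the middle of its jaw face, which is its plane y = 0 and looks to +y at the fixed jaw. It stands 20.5 to 22.0 mm from the fixed jaw's face, different each time.
- taper_shim: Tapered steel shim, loose, ~0.2 kg, toe down in a slot of the wooden block; the longest strip there. 30 mm wide (own x), 112 long (z). Origin: middle of the toe's lower end, 5 mm thick. The -y face is straight, 2.5 mm from the origin; the +y face slopes 1:10 from 2.5 mm at the toe to 8.5 at 60 mm up; above that a parallel bar 11 thick (y -2.5 to 8.5). +y starts within 0.6 rad of the vice's +y.
- shim_grip (a point): Point in the middle of the shim's parallel upper bar, 90 mm above the toe (own x 0, y 3 mm). With the wall piece against the fixed jaw the shim comes snug with its toe 10 to 25 mm above the bed and sinks some mm more as the push grows by a few N; the piece's top is 58 mm above the bed, so fingers gripping the shim must stay above that.
- shim_block: Fixed wooden block, 70 (x) x 130 (y) x 35 mm high, with three slots 32 mm long in x and 11 mm wide in y, 25 mm deep (floor 10 mm above the table), at y = -40, 0 and +40 mm. Origin: centre of the underside. It stands at the robot's right.
- board: Fixed plywood board 260 (x) x 130 (y) x 8 mm, origin at the centre of its underside; wall piece and two sherds rest on it.
- packer_long: Plain parallel steel strip 30 x 8 x 95 mm standing in another slot of the block; origin at the centre of its foot. Not to be moved.
- packer_short: Plain parallel steel strip 30 x 8 x 70 mm standing in another slot of the block; origin at the centre of its foot. Not to be moved.
- sherd_a: Flat sherd about 54 mm across, 9 mm thick, lying on the board. Not to be moved.
- sherd_b: Flat sherd about 48 mm across, 8 mm thick, lying on the board. Not to be moved.
- sherd_c: Flat sherd about 64 mm across, 10 mm thick, lying on the table beyond the vice. Not to be moved.
- caliper: Sliding caliper 200 mm long, lying flat on the table beyond the vice. Not to be moved.
- brush: Small brush lying on the table beyond the board. Not to be moved.
- jar: Closed jar, 56 mm across, 70 mm high, standing beyond the block. Not to be moved.
Not all that is in view belongs to the job. Leave any red look-alike of the taper_shim alone.

How it is judged:
On the way, in this order (a step that is already met when the one before it is completed fails the run):
1. the wall piece stands released in the vice, thick end down on the bed, flat face towards the fixed jaw (z of wall_piece in the frame of vice between 0.018 and 0.0245 m and x of wall_piece in the frame of vice between -0.03 and 0.03 m and angle between wall_piece's own z axis and vertical below 0.09 rad and y of piece_flat in the frame of fixed_jaw between -0.007 and 0.003 m and contact force between the fingers and wall_piece below 0.1 N), for 0.2 s.
2. the shim's toe has gone down between the moving jaw and the wall piece (z of taper_shim in the frame of vice between 0.022 and 0.052 m and x of taper_shim in the frame of vice between -0.03 and 0.03 m and y of taper_shim in the frame of moving_jaw between 0 and 0.0075 m), for 0.1 s.
At the end, for the whole second after the job is handed in: Piece upright on the bed (0.09 rad), flat face within 2.5 mm of the fixed jaw and pressing it over 0.5 N. Shim held still in the fingers, upright (0.09 rad), straight face on the moving jaw, toe 1.5 to 29.5 mm above the bed, bearing over 1 N on both piece and moving jaw (z of wall_piece in the frame of vice between 0.018 and 0.0245 m and x of wall_piece in the frame of vice between -0.03 and 0.03 m and angle between each of wall_piece, taper_shim's own z axis and vertical below 0.09 rad and y of piece_flat in the frame of fixed_jaw between -0.0025 and 0.003 m and z of taper_shim in the frame of vice between 0.0235 and 0.0515 m and x of taper_shim in the frame of vice between -0.03 and 0.03 m and y of taper_shim in the frame of moving_jaw between 0.0005 and 0.005 m and angle between the y axis of taper_shim and the y axis of vice, either way round below 0.12 rad and contact force between taper_shim and wall_piece above 1 N and contact force between taper_shim and moving_jaw above 1 N and contact force between wall_piece and fixed_jaw above 0.5 N and contact force between the fingers and taper_shim above 3 N and contact force between taper_shim and vice below 0.3 N and contact force between the fingers and wall_piece below 0.3 N and linear speed of taper_shim below 0.01 m/s); the arm keeps its last pose, push and grip.
It fails at once if the shim is forced against the wall piece (over 40 N) (contact force between taper_shim and wall_piece above 40 N).
It fails at once if another thing on the table is moved by more than 25 mm (distance of any of packer_long, packer_short, sherd_a, sherd_b, sherd_c, caliper, brush, jar from where it was at the start of the episode above 0.025 m).
It also fails if it takes over 58 s, if anything falls off the work surface, if the arm or the gripper's body presses on something with over 40 N, if the wrist force passes 120 N, or if a joint passes its speed limit or range.

### The arm

A 7-joint arm with a two-finger parallel gripper is mounted at the origin on the work surface. World frame = base frame: x ahead of the robot, y to its left, z up, the work surface at z = 0. Lengths are in m, angles in rad, forces in N, time in s.
With the tool pointing down it reaches from about 0.425 to 1.025 m from the base axis. Payload 3.6 kg.
Tool frame: the origin (TCP) lies on the centre line of the jaws, within the pads' length; the fingertips stand 25 mm ahead of it and the grasp point (between the pads) lies 6 mm ahead of it; z points along the fingers, y is the direction in which the jaws open and shut (so a half turn about z gives the same grasp; the last joint's range is limited). The gripper opens to 85 mm and grips with 20 to 120 N. Pads are 22 mm wide; open, the fingers measure 114 mm over their backs; the gripper's body (76 mm by 85 mm) begins 54 mm behind the grasp point. The pads swing forward as they close: fully open they stand 13 mm farther back than shut.
Start: joints at [-1.282, 0.591, 0.048, 1.609, -0.033, 0.943, -0.034], TCP at [0.27, 0.673, 0.256] pointing down, gripper open.
Joint ranges: [-2.69, 2.69], [-0.47, 2.24], [-1.27, 1.36], [0.19, 2.51], [-1.53, 4.68], [0.08, 2.07], [-3.09, 3.09]. Speed limits (rad/s): [2.57, 2.57, 3.14, 3.14, 3.14, 3.14, 3.14].

### API

Orientations are given as a 3x3 rotation matrix whose columns are the frame's x, y, z axes.
In Python, from rig import arm, vision gives the robot as it stands.
- The arm moves only by the tool servo_tool, never from a script. Its argument "increments" is a list of rows, each a list of 5 numbers: the shift along the tool's x, y, z in units of 300 mm (1.0 is 300 mm), then the turn about the tool's z in units of 90 degrees (1.0 is 90 degrees), then the opening, from -1 (shut) to 1 (fully open). In form: [[tx, ty, tz, yaw, grip], ...]. A call has 1 to 20 rows; each row shifts and turns the commanded pose from where the row before left it, along the tool's axes as they then stand; what a row does not reach is not made up. A row lasts 1/12 s, in which the tool goes at most 41.7 mm and 7.16 degrees, less where a joint would pass 70% of its speed; a pose out of reach is approached as far as the arm can. A call with a number of a shift or a turn outside -1 to 1 is refused whole. A call with a gripper value outside its range is refused whole. The fingers move at their own pace and stop on an object; the grip force is fixed at half the most. Time passes only in rows, so rows that do not move let the fingers close. It gives the time, the measured TCP pose, the force and the opening at its end, in the units of the state.
- arm.sense(): the state, without advancing time (a new reading comes with each control period).
- vision.camera(name): name is "scene" or "top"; returns the picture (480x640x3 uint8, blue, green, red); there is no depth.
- vision.camera_model(name): a dict with "fx", "fy", "cx", "cy" (pixels), "T" (4x4, takes a point from camera to world coordinates). Camera axes: x right, y down, z forward; pixel columns grow to the right and rows downward; lengths in m; the calibration is good to about 2 mm. A picture is of the moment at which its call begins. camera_model takes no time and is no camera call.
- arm.finish_job(): hands the job in, once; it reports no verdict.
The state is a dict: "time_s": time; "q": joint angles; "joint_velocities": joint speeds; "joint_torque": joint torques, N m; "position": TCP position; "tcp_rot": TCP orientation; "force": force on the tool from outside, world axes, zero at the start; "moment": the same for the moment, N m; "width": finger opening in m.
Only numpy, scipy, OpenCV 4.12 (cv2) and the standard library are available. Lean on these libraries where they do the work, as an engineer would, in place of code of your own. Each camera call takes 0.05 s, during which the arm holds its last target.

## Working session

There is one attempt and no reset: what is moved stays moved. The work goes in short steps, Python scripts to look and compute and a tool call to move; the robot and the scene stay as the last step left them, time stands still between calls to the robot, and variables do not carry over. Pictures are saved under pics/ and viewed, and the job is handed in when it is done.

Besides the shell and the picture viewer there is one more tool, called as name([rows], argument=value, ...), one row to a line, values as JSON. servo_tool: Moves the arm, as the interface text tells. Its arguments: {"type":"object","properties":{"increments":{"type":"array"}},"required":["increments"]}

```bash
ls; mkdir -p pics; python3 - <<'E'
from rig import arm, vision
import cv2,numpy as np
np.set_printoptions(precision=4,suppress=True)
for n in("scene","top"):
    cv2.imwrite(f"pics/{n}0.png",vision.camera(n)); m=vision.camera_model(n); print(n,m)
s=arm.sense(); print({k:np.round(v,4).tolist() for k,v in s.items()})
E
```

```text
pics
scene {'fx': 560.2843810822468, 'fy': 560.2843810822468, 'cx': 315.39617166849627, 'cy': 245.67896558111403, 'T': array([[ 0.3955,  0.5973, -0.6978,  1.2606],
       [ 0.9183, -0.2707,  0.2888, -0.3115],
       [-0.0164, -0.755 , -0.6556,  0.7652],
       [ 0.    ,  0.    ,  0.    ,  1.    ]])}
top {'fx': 487.4515498683522, 'fy': 487.4515498683522, 'cx': 317.0994335256102, 'cy': 237.82305894535895, 'T': array([[ 0.0104, -0.992 ,  0.1257,  0.4084],
       [-0.9999, -0.009 ,  0.0117, -0.0007],
       [-0.0105, -0.1259, -0.992 ,  1.1553],
       [ 0.    ,  0.    ,  0.    ,  1.    ]])}
{'time_s': 0.1, 'q': [-1.2825, 0.592, 0.0483, 1.6097, -0.0333, 0.9427, -0.0337], 'joint_velocities': [0.0001, -0.0034, -0.0012, -0.0025, 0.0016, 0.0011, -0.0004], 'joint_torque': [0.0051, -54.9999, 1.5528, -19.8824, 0.0096, 0.0039, 0.0], 'position': [0.2699, 0.6721, 0.2552], 'tcp_rot': [[-0.928, 0.3725, -0.0007], [0.3725, 0.928, -0.002], [-0.0001, -0.0021, -1.0]], 'force': [0.1621, 0.3411, 0.0862], 'moment': [0.003, -0.0062, 0.0237], 'width': 0.0853}
```

View pics/scene0.png

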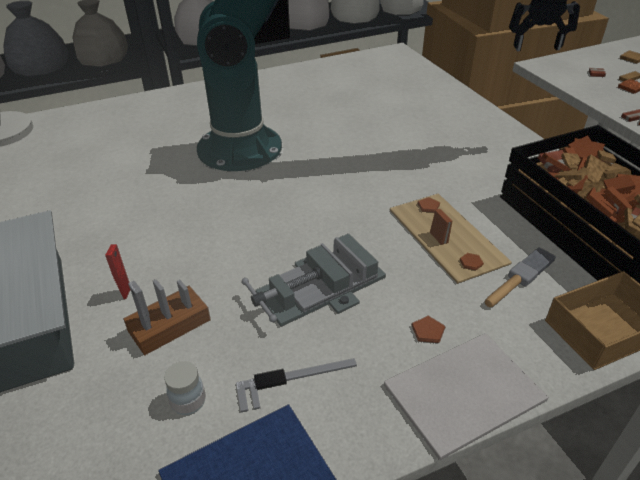

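View pics/top0.png

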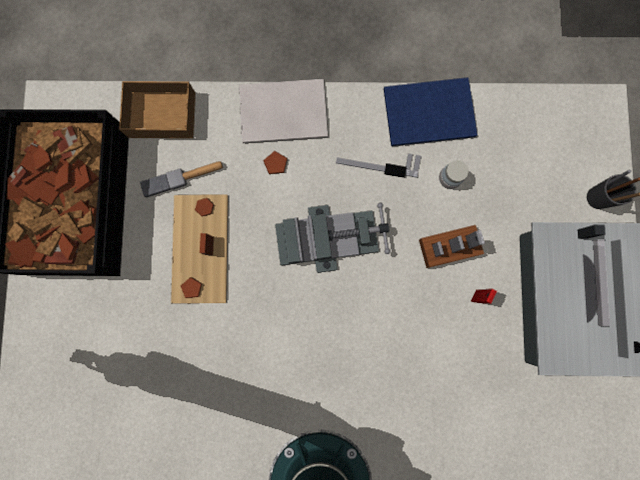

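Both views show the layout. In the top view the wall piece is at (206,244), the vice slot near (304,238), the block at (455,246), and the red look-alike at (484,297). I'll enlarge these.

```bash
python3 - <<'E'
import cv2
t=cv2.imread("pics/top0.png"); s=cv2.imread("pics/scene0.png")
def crop(im,x,y,w,h,k,n):
    cv2.imwrite(f"pics/{n}.png",cv2.resize(im[y:y+h,x:x+w],None,fx=k,fy=k,interpolation=cv2.INTER_CUBIC))
crop(t,265,195,80,80,7,"c_tv")
crop(t,410,215,80,60,8,"c_tb")
crop(t,165,215,80,60,8,"c_tp")
crop(s,300,220,100,75,8,"c_sv")
crop(s,115,265,100,75,8,"c_sb")
crop(s,400,190,80,60,8,"c_sp")
E
```

```text
(no output)
```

View pics/c_tv.png

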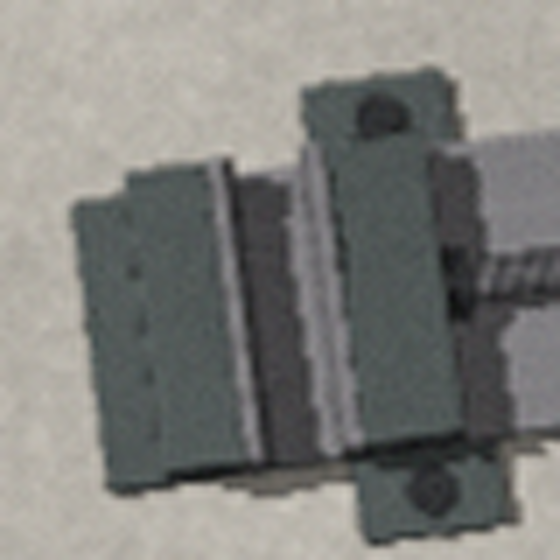

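View pics/c_tb.png

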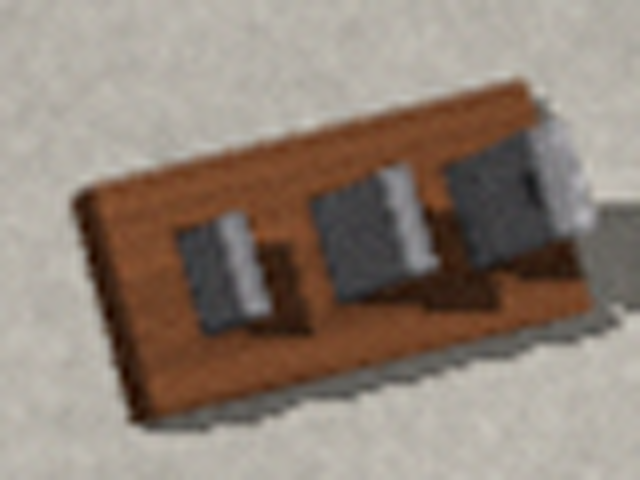

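View pics/c_tp.png

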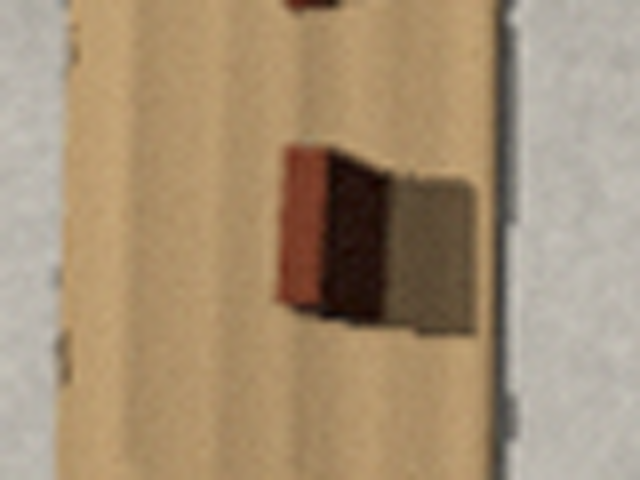

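View pics/c_sv.png

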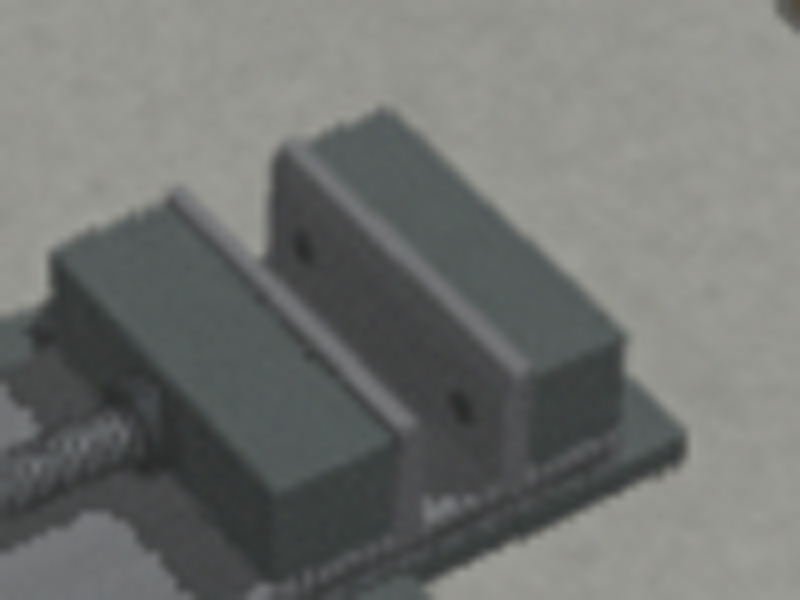

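View pics/c_sb.png

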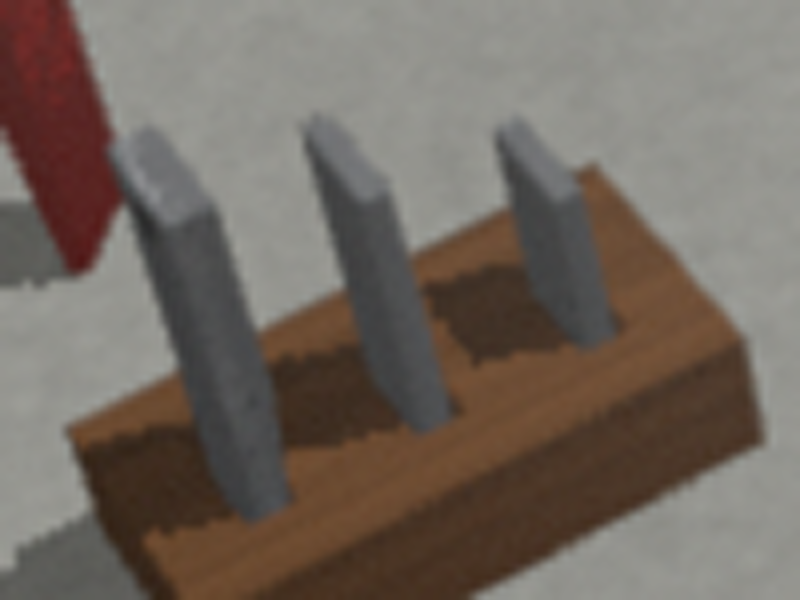

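View pics/c_sp.png

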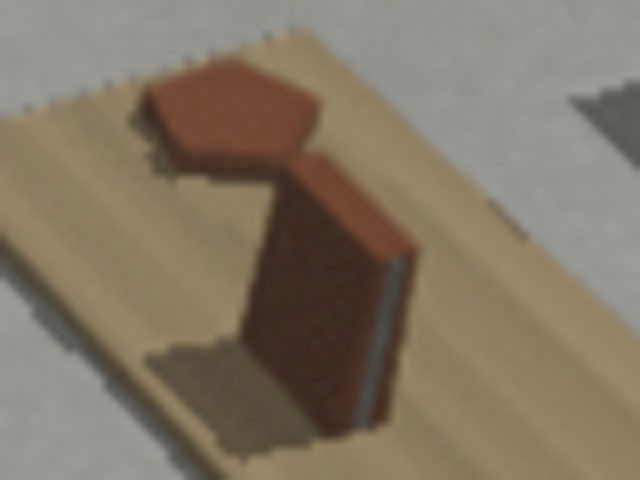

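```bash
cat > h.py <<'E'
import numpy as np,cv2
from scipy.optimize import least_squares
from rig import arm,vision
np.set_printoptions(precision=4,suppress=True)
M={n:vision.camera_model(n) for n in("scene","top")}
def proj(n,P):
    m=M[n];P=np.atleast_2d(P);T=np.linalg.inv(m["T"]);c=P@T[:3,:3].T+T[:3,3]
    return np.c_[m["fx"]*c[:,0]/c[:,2]+m["cx"],m["fy"]*c[:,1]/c[:,2]+m["cy"]]
def un(U,off,k): return (np.asarray(U,float)+.5)/k-.5+np.asarray(off)
def w(pose,L):
    x,y,a=pose;L=np.atleast_2d(L)/1000.
    return np.c_[x+np.cos(a)*L[:,0]-np.sin(a)*L[:,1],y+np.sin(a)*L[:,0]+np.cos(a)*L[:,1],L[:,2]]
def fit(obs,p0):
    # obs: list of (cam, local mm (z from table), pixel)
    f=lambda p:np.concatenate([(proj(c,w(p,l))[0]-u) for c,l,u in obs])
    r=least_squares(f,p0,loss="soft_l1");return r.x,r.fun.reshape(-1,2)
def crop(im,x,y,wd,ht,k,n,lines=[],cam=None,pose=None):
    o=cv2.resize(im[y:y+ht,x:x+wd],None,fx=k,fy=k,interpolation=cv2.INTER_CUBIC)
    for l in lines:
        q=(proj(cam,w(pose,l))-[x,y]+.5)*k-.5
        cv2.polylines(o,[np.round(q*8).astype(int)],False,(0,255,255),1,cv2.LINE_AA,3)
    cv2.imwrite(f"pics/{n}.png",o)
E
cat > f1.py <<'E'
from h import *
t=cv2.imread("pics/top0.png"); s=cv2.imread("pics/scene0.png")
P=[("top",l,un(u,(165,215),8)) for l,u in [((22.5,9,66),(287,147)),((22.5,-3.2,66),(330,150)),((-22.5,-3.2,66),(322,305)),((-22.5,9,66),(278,302))]]
P2=[("scene",l,un(u,(400,190),8)) for l,u in [((22.5,-3.2,66),(385,262)),((22.5,9,66),(415,245)),((-22.5,-3.2,66),(285,170)),((-22.5,9,66),(318,150)),((22.5,-9,8),(325,435)),((22.5,9,8),(385,425)),((-22.5,-9,8),(242,340))]]
for n,o in(("top",P),("scene",P2),("both",P+P2)):
    p,r=fit(o,[.5,.25,0]);print("piece",n,p,"\n",r.T.round(1))
pl=[[(22.5,9,66),(22.5,-3.2,66),(-22.5,-3.2,66),(-22.5,9,66),(22.5,9,66),(22.5,9,8),(22.5,-9,8),(-22.5,-9,8),(-22.5,-3.2,66)],[(22.5,-3.2,66),(22.5,-9,8)]]
crop(t,165,215,80,60,8,"o_tp",pl,"top",p);crop(s,400,190,80,60,8,"o_sp",pl,"scene",p)
V=[("top",l,un(u,(265,195),7)) for l,u in [((50,36,57),(128,178)),((-50,36,57),(165,475)),((50,0,51),(232,162)),((-50,0,51),(267,460))]]
V2=[("scene",l,un(u,(300,220),8)) for l,u in [((50,36,57),(625,335)),((-50,36,57),(385,108)),((50,3,57),(530,375)),((-50,3,57),(292,145))]]
for n,o in(("top",V),("scene",V2),("both",V+V2)):
    p,r=fit(o,[.5,.05,0.1]);print("vice",n,p,"\n",r.T.round(1))
g=21.2
vl=[[(50,0,51),(-50,0,51)],[(50,3,57),(-50,3,57),(-50,36,57),(50,36,57),(50,3,57),(50,0,51),(50,0,22),(-50,0,22)],[(50,-g,51),(-50,-g,51)],[(50,-g-3,57),(-50,-g-3,57)],[(50,-g-3,57),(50,-g,51),(50,-g,22),(-50,-g,22)]]
crop(t,265,195,80,80,7,"o_tv",vl,"top",p);crop(s,300,220,100,75,8,"o_sv",vl,"scene",p)
B=[("top",l,un(u,(410,215),8)) for l,u in [((35,65,35),(78,190)),((35,-65,35),(525,80)),((-35,65,35),(152,410))]]
B2=[("scene",l,un(u,(115,265),8)) for l,u in [((-35,65,35),(595,163)),((35,65,35),(745,340)),((-35,-65,35),(68,432)),((35,65,0),(762,440))]]
for n,o in(("top",B),("scene",B2),("both",B+B2)):
    p,r=fit(o,[.5,-.3,0.1]);print("block",n,p,"\n",r.T.round(1))
b=[[(35,65,35),(35,-65,35),(-35,-65,35),(-35,65,35),(35,65,35),(35,65,0)]]
for y in(-40,0,40): b.append([(16,y+5.5,35),(16,y-5.5,35),(-16,y-5.5,35),(-16,y+5.5,35),(16,y+5.5,35)])
crop(t,410,215,90,60,8,"o_tb",b,"top",p);crop(s,115,265,100,75,8,"o_sb",b,"scene",p)
E
python3 f1.py
```

```text
piece top [ 0.5328  0.2674 -0.0168] 
 [[ 0.   0.  -0.1  0. ]
 [-0.1 -0.3  0.1  0.3]]
piece scene [ 0.5362  0.2664 -0.0145] 
 [[-0.9  0.6 -0.4  0.6  0.3  0.3 -0.8]
 [-0.2  0.4 -1.3 -0.2  1.  -0.   0.1]]
piece both [ 0.5344  0.2673 -0.0145] 
 [[ 0.1  0.1  0.   0.1 -1.   0.5 -0.5  0.5  0.2  0.2 -0.9]
 [-0.8 -1.1 -0.6 -0.4 -0.8 -0.2 -1.9 -0.8  0.3 -0.7 -0.5]]
vice top [0.5451 0.0496 0.143 ] 
 [[-0.6 -0.4  0.3  0.9]
 [-0.7  0.2 -0.1  0.4]]
vice scene [0.5516 0.0486 0.1576] 
 [[ 1.6  0.8 -0.9 -1.4]
 [-0.7 -0.8  1.   0.5]]
vice both [0.5472 0.0494 0.1466] 
 [[-0.6 -0.3  0.3  1.1  0.7  0.6 -1.8 -1.7]
 [-1.5 -0.7 -0.9 -0.5 -2.  -2.2 -0.5 -1.1]]
block top [ 0.5352 -0.2977  0.2459] 
 [[ 1.  -0.5 -0.3]
 [-0.8 -0.1  1.1]]
block scene [ 0.5392 -0.3009  0.2598] 
 [[-0.2  0.1 -0.6  0.7]
 [ 0.1 -0.3 -0.2  0.3]]
block both [ 0.5377 -0.3001  0.2545] 
 [[ 2.   0.3  0.9  0.2  0.3 -0.3  0.9]
 [-1.6 -1.4  0.2 -0.5 -0.9 -1.  -0.2]]
```

```bash
python3 - <<'E'
import cv2,numpy as np
f=lambda n:cv2.imread(f"pics/{n}.png")
def st(ns,o,h=560):
    ims=[cv2.resize(f(n),None,fx=390/f(n).shape[1],fy=390/f(n).shape[1],interpolation=cv2.INTER_AREA) for n in ns]
    H=max(i.shape[0] for i in ims)
    cv2.imwrite(f"pics/{o}.png",np.hstack([cv2.copyMakeBorder(i,0,H-i.shape[0],0,5,0) for i in ims]))
st(["o_tp","o_sp"],"m1")
st(["o_tb","o_sb"],"m2")
E
```

```text
(no output)
```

View pics/m1.png

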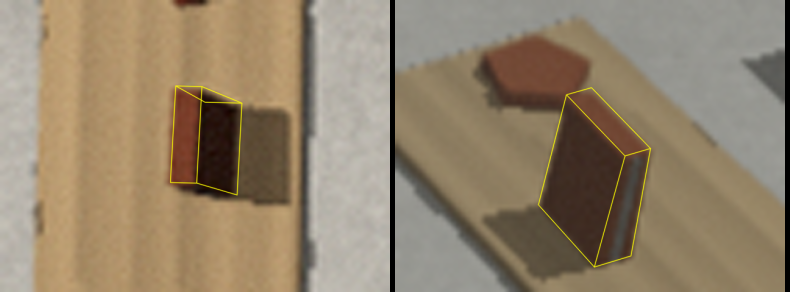

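View pics/o_tv.png

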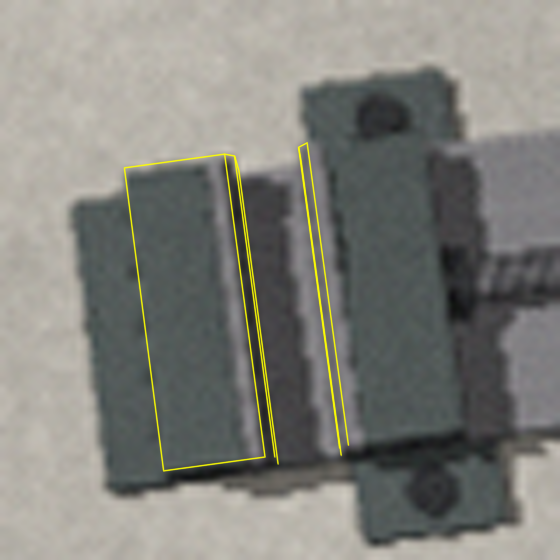

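View pics/o_sv.png

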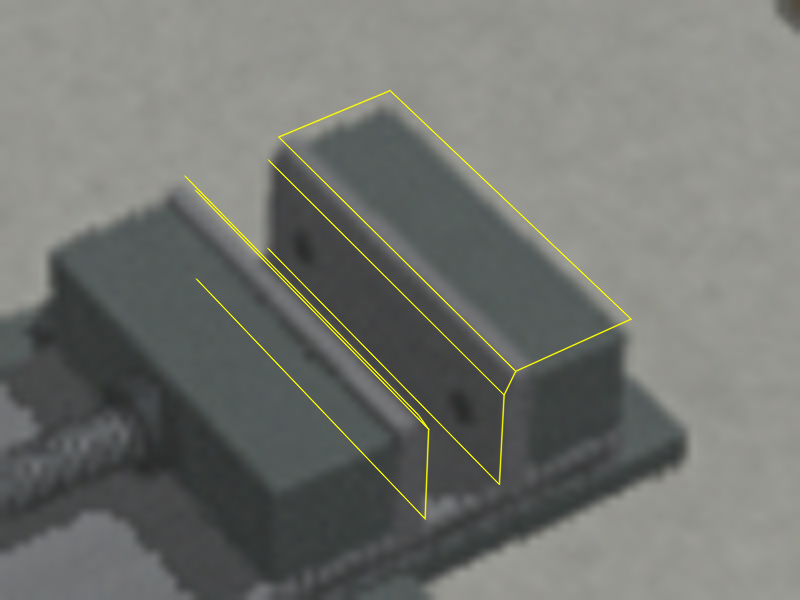

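View pics/o_tb.png

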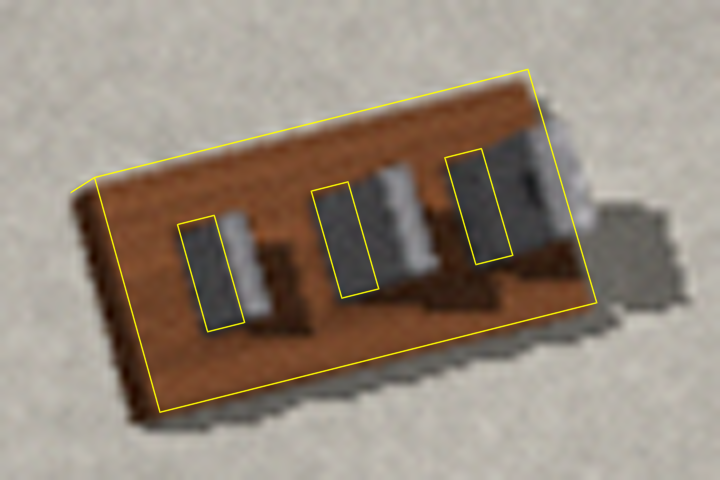

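View pics/o_sb.png

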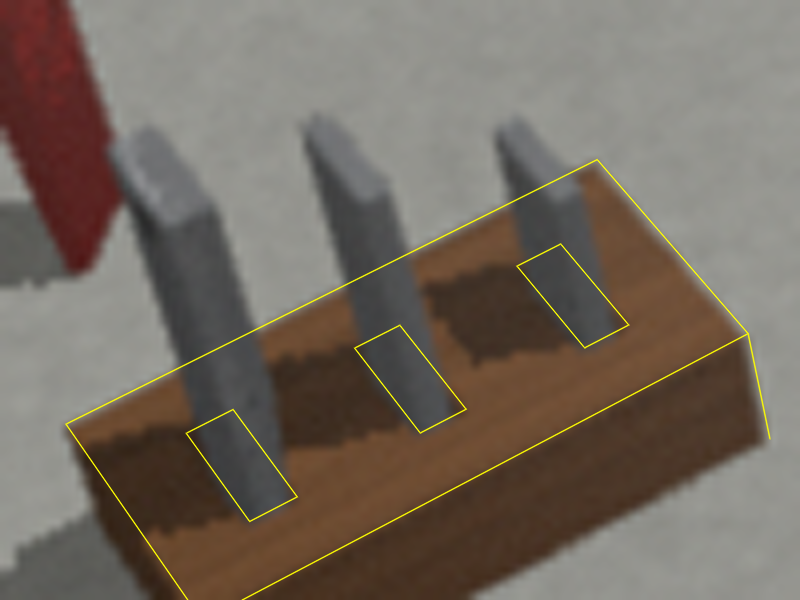

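Overlays fit the piece and block to about 1 px, with a constant x offset of about 3 mm between the cameras. The vice slot needs a better look, so I'll zoom in further.

```bash
python3 - <<'E'
from h import *
t=cv2.imread("pics/top0.png"); s=cv2.imread("pics/scene0.png")
crop(t,288,210,40,50,15,"z_tv");crop(s,330,232,45,55,13,"z_sv")
a=cv2.imread("pics/z_tv.png");b=cv2.imread("pics/z_sv.png");a=cv2.convertScaleAbs(a,alpha=1.6)
cv2.imwrite("pics/z_tv.png",a);cv2.imwrite("pics/z_sv.png",cv2.convertScaleAbs(b,alpha=1.7))
g=cv2.cvtColor(t,cv2.COLOR_BGR2GRAY)
for v in(222,230,238,246,254):print(v,list(zip(range(288,322),g[v,288:322].tolist())))
E
```

```text
222 [(288, 87), (289, 90), (290, 86), (291, 87), (292, 87), (293, 87), (294, 84), (295, 101), (296, 120), (297, 83), (298, 46), (299, 58), (300, 62), (301, 64), (302, 66), (303, 68), (304, 65), (305, 62), (306, 94), (307, 121), (308, 96), (309, 112), (310, 130), (311, 110), (312, 63), (313, 81), (314, 80), (315, 81), (316, 82), (317, 82), (318, 86), (319, 85), (320, 81), (321, 84)]
230 [(288, 92), (289, 90), (290, 82), (291, 82), (292, 86), (293, 83), (294, 89), (295, 78), (296, 104), (297, 122), (298, 84), (299, 45), (300, 55), (301, 65), (302, 65), (303, 59), (304, 67), (305, 58), (306, 96), (307, 128), (308, 129), (309, 115), (310, 112), (311, 129), (312, 117), (313, 61), (314, 61), (315, 88), (316, 87), (317, 87), (318, 80), (319, 85), (320, 83), (321, 79)]
238 [(288, 91), (289, 88), (290, 86), (291, 83), (292, 86), (293, 83), (294, 85), (295, 87), (296, 86), (297, 103), (298, 132), (299, 98), (300, 46), (301, 58), (302, 69), (303, 67), (304, 66), (305, 69), (306, 65), (307, 94), (308, 132), (309, 129), (310, 108), (311, 107), (312, 129), (313, 109), (314, 79), (315, 89), (316, 84), (317, 83), (318, 86), (319, 88), (320, 82), (321, 83)]
246 [(288, 88), (289, 89), (290, 86), (291, 85), (292, 91), (293, 89), (294, 83), (295, 87), (296, 83), (297, 81), (298, 99), (299, 137), (300, 100), (301, 42), (302, 61), (303, 68), (304, 70), (305, 70), (306, 71), (307, 67), (308, 72), (309, 105), (310, 131), (311, 119), (312, 103), (313, 124), (314, 104), (315, 70), (316, 83), (317, 88), (318, 82), (319, 89), (320, 90), (321, 85)]
254 [(288, 89), (289, 89), (290, 89), (291, 87), (292, 92), (293, 90), (294, 89), (295, 86), (296, 86), (297, 87), (298, 84), (299, 99), (300, 136), (301, 107), (302, 42), (303, 51), (304, 73), (305, 71), (306, 69), (307, 68), (308, 64), (309, 62), (310, 92), (311, 132), (312, 109), (313, 95), (314, 125), (315, 118), (316, 88), (317, 87), (318, 85), (319, 85), (320, 85), (321, 86)]
```

View pics/z_tv.png

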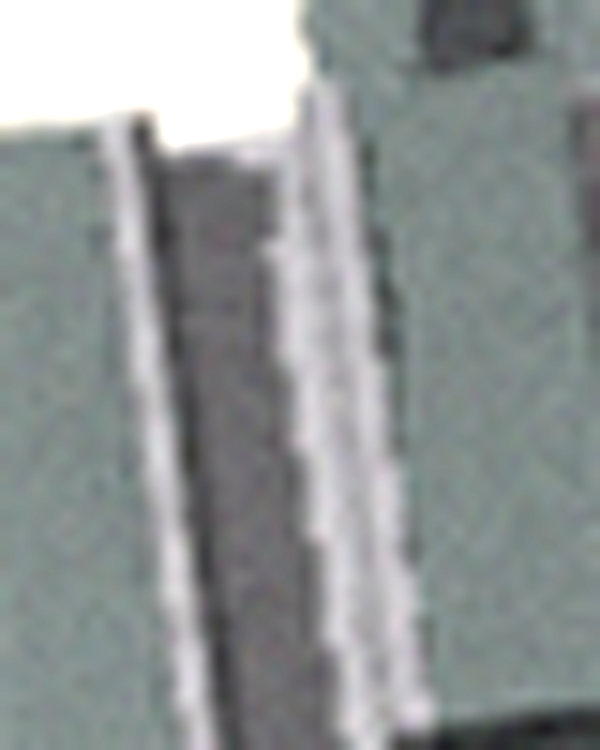

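View pics/z_sv.png

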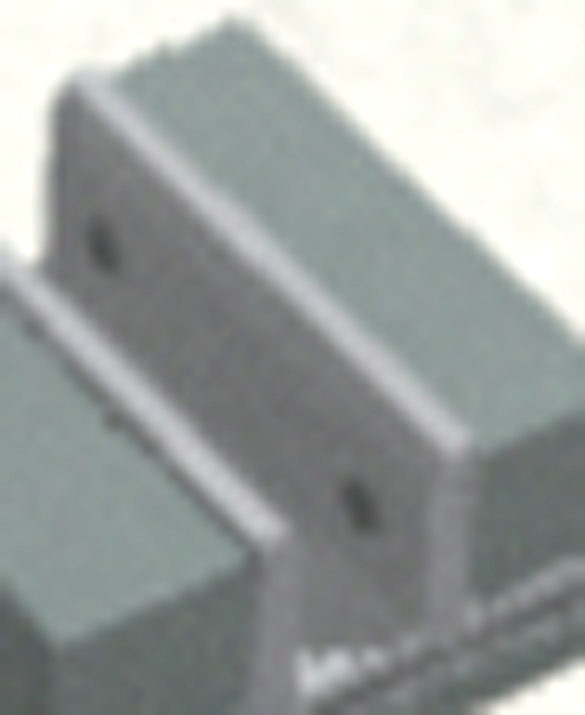

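```bash
cat > f2.py <<'E'
from h import *
def ray(n,u,z):
    m=M[n];d=np.array([(u[0]-m["cx"])/m["fx"],(u[1]-m["cy"])/m["fy"],1]);d=m["T"][:3,:3]@d;o=m["T"][:3,3]
    return o+d*(z-o[2])/d[2]
def line(n,us,z):
    P=np.array([ray(n,u,z)[:2] for u in us]);k=np.polyfit(P[:,0],P[:,1],1);a=np.arctan(k[0]); nrm=np.array([-np.sin(a),np.cos(a)])
    return -np.arctan(k[0]),nrm@P.mean(0),a,P.mean(0)
if __name__=="__main__":
    F=[(297,222),(298,230),(299.2,238),(300.2,246),(301.3,254)]
    Mv=[(308.9,222),(310.4,230),(311.5,238),(312.5,246),(313.5,254)]
    S=[un(u,(330,232),13) for u in((72,92),(455,455))]
    Sm=[un(u,(330,232),13) for u in((20,265),(285,520))]
    for n,l,z in(("top",F,.057),("top",Mv,.057),("scene",S,.057),("scene",Sm,.057)): 
        _,d,a,c=line(n,l,z);print(n,"yaw",round(a,4),"offset along normal(yaw.15)",np.array([-np.sin(.147),np.cos(.147)])@c,c)
E
python3 f2.py
```

```text
top yaw 0.1482 offset along normal(yaw.15) -0.027573244356890854 [0.5469 0.0531]
top yaw 0.1512 offset along normal(yaw.15) -0.05507927244549757 [0.5471 0.0253]
scene yaw 0.1673 offset along normal(yaw.15) -0.029367419941406132 [0.5508 0.0519]
scene yaw 0.1771 offset along normal(yaw.15) -0.05722405321821636 [0.568  0.0263]
```

servo_tool([
  [-0.0942,-0.0656,0.0131,0,0.55],
  [-0.0942,-0.0656,0.0131,0,0.55],
  [-0.0942,-0.0656,0.0131,0,0.55],
  [-0.0942,-0.0656,0.0131,0,0.55],
  [-0.0942,-0.0656,0.0131,0,0.55],
  [-0.0942,-0.0656,0.0131,0,0.55],
  [-0.0942,-0.0656,0.0131,0,0.55],
  [-0.0942,-0.0656,0.0131,0,0.55],
  [-0.0942,-0.0656,0.0131,0,0.55],
  [-0.0942,-0.0656,0.0131,0,0.55],
  [-0.0942,-0.0656,0.0131,0,0.55],
  [-0.0942,-0.0656,0.0131,0,0.55],
  [-0.0942,-0.0656,0.0131,0,0.55],
  [-0.0942,-0.0656,0.0131,0,0.55],
  [0,0,0,0.077,0.55],
  [0,0,0,0.077,0.55],
  [0,0,0,0.077,0.55],
  [0,0,0,0.077,0.55],
  [0,0,0,0.077,0.55],
  [0,0,0,0.077,0.55],
])

```text
time_s: 1.77
position: [0.5343, 0.2696, 0.2009]
tcp_rot: [[-0.442, 0.897, -0.001], [0.897, 0.442, -0.0], [-0.0, -0.001, -1.0]]
force: [0.0, 0.0, -0.1]
width: 0.0663
```

```bash
cat > g.py <<'E'
import sys
from h import *
s=arm.sense()
R=np.array(s["tcp_rot"]);p=np.array(s["position"])
ang=np.arctan2(R[1,1],R[0,1])
print("t",round(s["time_s"],2),"q",np.round(s["q"],2),"pos",p,"tooly ang",round(ang,4),"F",np.array(s["force"]).round(2),"Mo",np.array(s["moment"]).round(2),"w",round(s["width"],4))
if len(sys.argv)>3:
    T=np.array([float(v) for v in sys.argv[1:4]]);d=R.T@(T-p)/.3
    print("units",d.round(4),"mm",(d*300).round(1))
    if len(sys.argv)>4:
        y=(ang-float(sys.argv[4])+np.pi)%(2*np.pi)-np.pi;print("yaw units",round(y/(np.pi/2),4),"rad",round(y,4))
        # shift in the axes after the yaw
        c,k=np.cos(y),np.sin(y);R2=R@np.array([[c,-k,0],[k,c,0],[0,0,1]]);print("after-yaw units",(R2.T@(T-p)/.3).round(4))
E
python3 g.py .5345 .269 .068 -.015
```

```text
t 1.77 q [-0.73  0.51  0.26  1.95 -0.2   0.7   0.11] pos [0.5343 0.2696 0.2009] tooly ang 0.4573 F [ 0.02  0.03 -0.08] Mo [-0.07 -0.03 -0.04] w 0.0663
units [-0.0019  0.0001  0.443 ] mm [ -0.6   0.  132.9]
yaw units 0.3007 rad 0.4723
after-yaw units [-0.0017  0.001   0.443 ]
```

servo_tool([
  [0,0,0.06,0.075,0.55],
  [0,0,0.06,0.075,0.55],
  [0,0,0.06,0.075,0.55],
  [0,0,0.06,0.075,0.55],
  [-0.0015,0.001,0.05,0,0.55],
  [0,0,0.05,0,0.55],
  [0,0,0.04,0,0.55],
  [0,0,0.03,0,0.55],
  [0,0,0.02,0,0.55],
  [0,0,0.013,0,0.55],
  [0,0,0,0,0.55],
  [0,0,0,0,0.55],
])

```text
time_s: 2.77
position: [0.5352, 0.2693, 0.0687]
tcp_rot: [[0.008, 1.0, 0.001], [1.0, -0.008, 0.0], [0.0, 0.001, -1.0]]
force: [-0.5, -0.0, 0.1]
width: 0.0663
```

```bash
python3 g.py .5345 .269 .068 -.015; python3 - <<'E'
from h import *
crop(vision.camera("scene"),370,140,120,100,6,"a1");crop(vision.camera("top"),150,200,110,85,7,"a2")
E
```

```text
t 2.77 q [-0.73  0.72  0.27  2.02 -0.41  0.46 -0.16] pos [0.5352 0.2693 0.0687] tooly ang -0.008 F [-0.46 -0.03  0.07] Mo [-0.01  0.03 -0.08] w 0.0663
units [-0.0011 -0.0025  0.0023] mm [-0.3 -0.7  0.7]
yaw units 0.0044 rad 0.007
after-yaw units [-0.0011 -0.0025  0.0023]
```

View pics/a1.png

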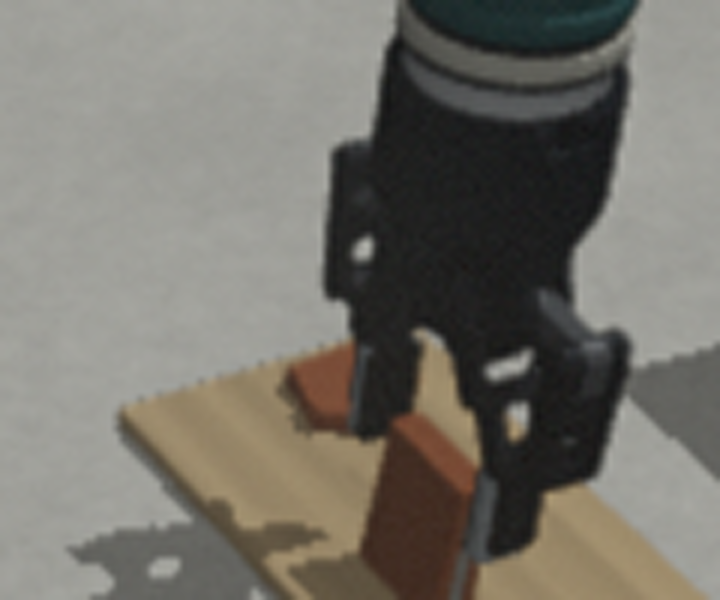

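View pics/a2.png

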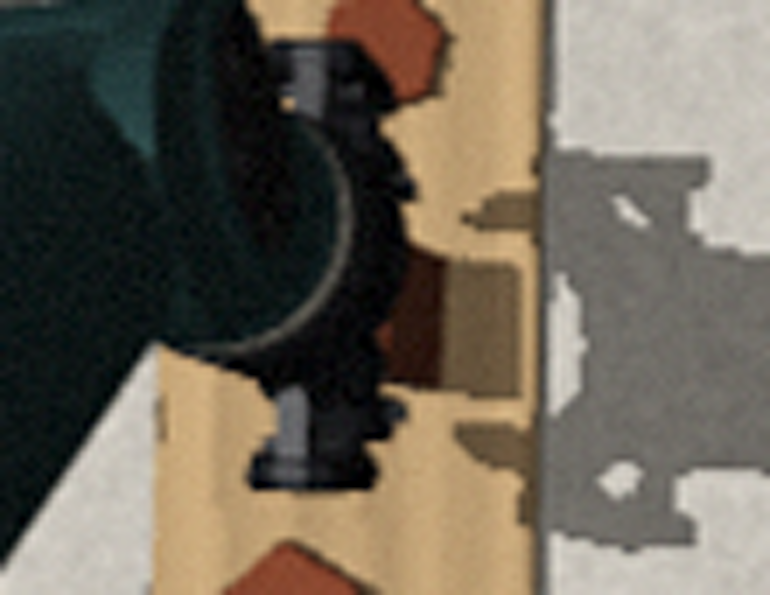

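The fingers straddle the piece in both views: the near pad is beside the piece's end at (480,510) in the scene crop. I'll close now.

servo_tool([
  [0,0,0,0.004,-1],
  [0,0,0,0,-1],
  [0,0,0,0,-1],
  [0,0,0,0,-1],
  [0,0,0,0,-1],
  [0,0,0,0,-1],
  [0,0,0,0,-1],
  [0,0,0,0,-1],
])

```text
time_s: 3.53
position: [0.5355, 0.2696, 0.0693]
tcp_rot: [[0.014, 1.0, 0.001], [1.0, -0.014, 0.001], [0.001, 0.001, -1.0]]
force: [-0.8, -0.0, 5.7]
width: 0.0436
```

```bash
python3 g.py .5345 .269 .068 -.015
```

```text
t 3.53 q [-0.73  0.72  0.27  2.02 -0.41  0.46 -0.17] pos [0.5355 0.2696 0.0693] tooly ang -0.0143 F [-0.78 -0.03  5.67] Mo [0.02 0.13 0.03] w 0.0436
units [-0.0021 -0.0034  0.0043] mm [-0.6 -1.   1.3]
yaw units 0.0004 rad 0.0007
after-yaw units [-0.0021 -0.0034  0.0043]
```

servo_tool([
  [0,0,-0.02,0,-1],
  [0,0,-0.05,0,-1],
  [0,0,-0.08,0,-1],
  [0,0,-0.1,0,-1],
  [0,0,-0.05,0,-1],
  [0,0,0,-0.035,-1],
  [0,0,0,-0.035,-1],
  [0,0,0,-0.035,-1],
  [0,0,0,0,-1],
])

```text
time_s: 4.28
position: [0.5346, 0.2691, 0.1586]
tcp_rot: [[-0.151, 0.989, -0.0], [0.989, 0.151, 0.0], [0.0, -0.0, -1.0]]
force: [0.2, 0.5, -0.2]
width: 0.0438
```

```bash
python3 g.py .5492 .0433 .16 .15
```

```text
t 4.28 q [-0.77  0.58  0.32  1.98 -0.3   0.62 -0.1 ] pos [0.5346 0.2691 0.1586] tooly ang 0.1517 F [ 0.22  0.5  -0.16] Mo [0.03 0.05 0.04] w 0.0438
units [-0.7514 -0.0655 -0.0047] mm [-225.4  -19.7   -1.4]
yaw units 0.0011 rad 0.0017
after-yaw units [-0.7515 -0.0642 -0.0047]
```

servo_tool([
  [-0.04,-0.004,0,0,-1],
  [-0.08,-0.007,0,0,-1],
  [-0.1,-0.008,0,0,-1],
  [-0.1,-0.008,0,0,-1],
  [-0.1,-0.008,0,0,-1],
  [-0.1,-0.008,0,0,-1],
  [-0.1,-0.008,0,0,-1],
  [-0.08,-0.008,0,0,-1],
  [-0.04,-0.005,0,0,-1],
  [-0.011,-0.001,0,0.001,-1],
  [0,0,0,0,-1],
  [0,0,0,0,-1],
])

```text
time_s: 5.28
position: [0.5494, 0.0452, 0.1583]
tcp_rot: [[-0.15, 0.989, -0.0], [0.989, 0.15, 0.001], [0.001, -0.0, -1.0]]
force: [0.0, 0.4, -0.9]
width: 0.0437
```

```bash
python3 g.py .5492 .0433 .16 .15; python3 - <<'E'
from h import *
crop(vision.camera("scene"),280,160,130,100,6,"b1");crop(vision.camera("top"),250,190,110,85,7,"b2")
E
```

```text
t 5.28 q [-0.37  0.53  0.29  2.09 -0.28  0.56  0.26] pos [0.5494 0.0452 0.1583] tooly ang 0.1505 F [ 0.04  0.39 -0.87] Mo [-0.   -0.06  0.07] w 0.0437
units [-0.0061 -0.0015 -0.0058] mm [-1.8 -0.5 -1.8]
yaw units 0.0003 rad 0.0005
after-yaw units [-0.0061 -0.0015 -0.0058]
```

View pics/b1.png

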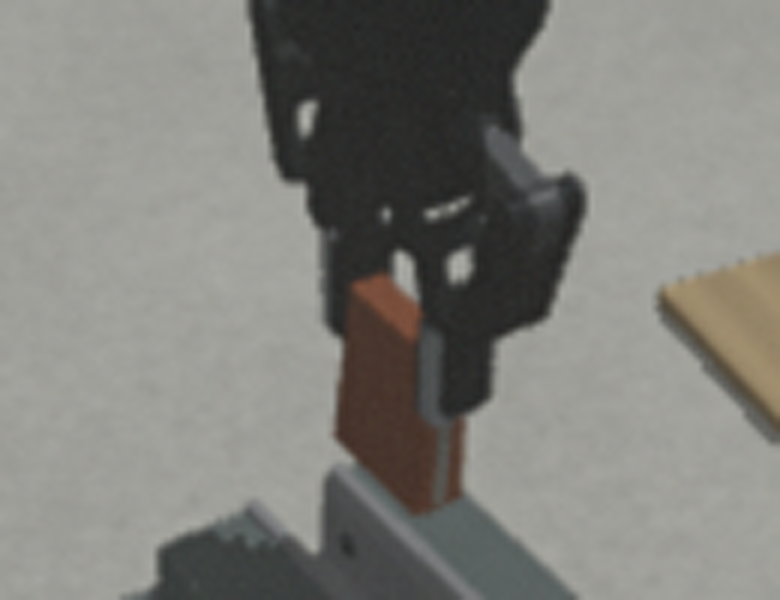

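View pics/b2.png

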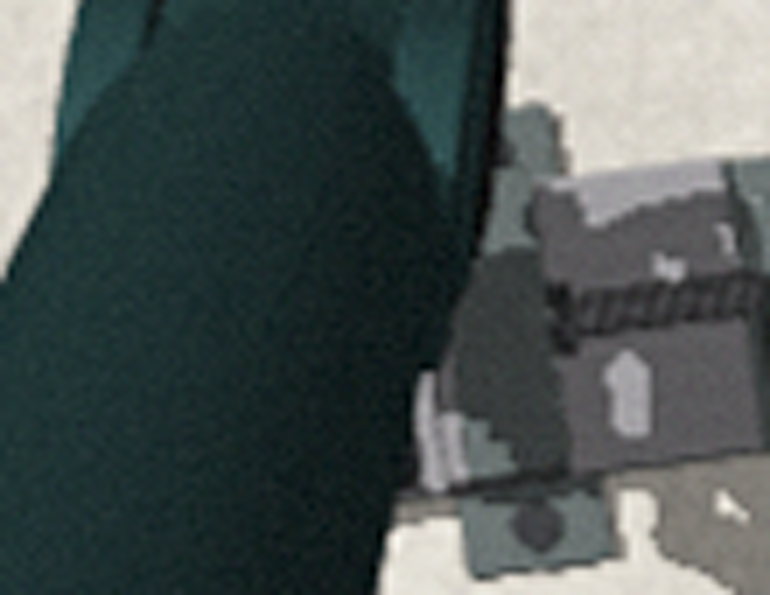

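The piece is held upright with its sloping face toward the moving jaw. I'll overlay the model to check where it sits in the grip.

```bash
cat > f3.py <<'E'
from h import *
from f2 import line,ray
im=vision.camera("scene");cv2.imwrite("pics/s2.png",im)
s=arm.sense();p=np.array(s["position"]);print(p)
a=.1505;off=np.array([np.sin(a),-np.cos(a)])*.0023
pose=[p[0]+off[0]+.0015,p[1]+off[1],a];z=97
pl=[[(22.5,9,58+z),(22.5,-3.2,58+z),(-22.5,-3.2,58+z),(-22.5,9,58+z),(22.5,9,58+z),(22.5,9,z),(22.5,-9,z),(-22.5,-9,z),(-22.5,-3.2,58+z)],[(22.5,-3.2,58+z),(22.5,-9,z)]]
crop(im,320,195,60,60,10,"b3",pl,"scene",pose)
E
python3 f3.py
```

```text
[0.5494 0.0458 0.1582]
```

View pics/b3.png

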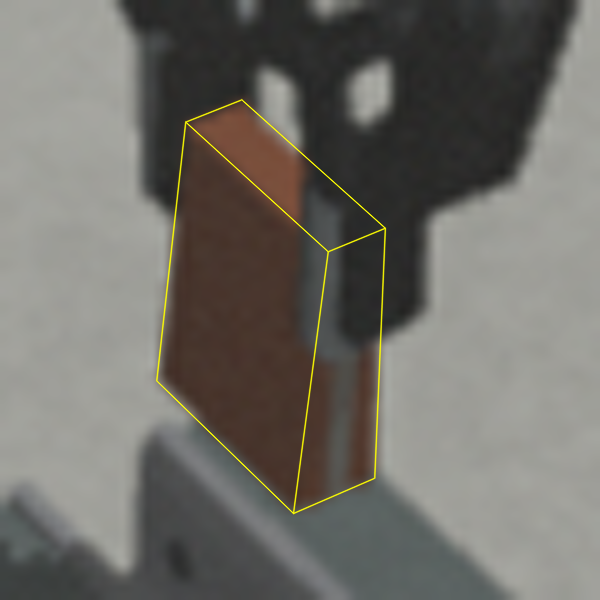

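servo_tool([
  [-0.005,0,0.03,0,-1],
  [-0.0045,0,0.04,0,-1],
  [0,0,0.03,0,-1],
  [0,0,0.015,0,-1],
  [0,0,0.005,0,-1],
  [0,0,0,0,-1],
  [0,0,0,0,-1],
  [0,0,0,0,-1],
])

```text
time_s: 6.1
position: [0.5502, 0.0407, 0.1226]
tcp_rot: [[-0.148, 0.989, 0.001], [0.989, 0.148, 0.0], [-0.0, 0.001, -1.0]]
force: [0.2, 0.0, -0.8]
width: 0.0436
```

```bash
python3 g.py .5494 .0428 .12 .15; sed -i 's/z=97/z=8+1000*(p[2]-.0693)/;s/crop(im,320,195/crop(im,320,205/;s/"b3"/"b4"/;s/+.0015//' f3.py; python3 f3.py
```

```text
t 6.1 q [-0.34  0.59  0.25  2.1  -0.3   0.48  0.29] pos [0.5502 0.0407 0.1226] tooly ang 0.149 F [ 0.23  0.   -0.79] Mo [0.   0.02 0.03] w 0.0436
units [ 0.0073 -0.0018  0.0088] mm [ 2.2 -0.5  2.6]
yaw units -0.0006 rad -0.001
after-yaw units [ 0.0073 -0.0017  0.0088]
[0.5502 0.0407 0.1227]
```

View pics/b4.png

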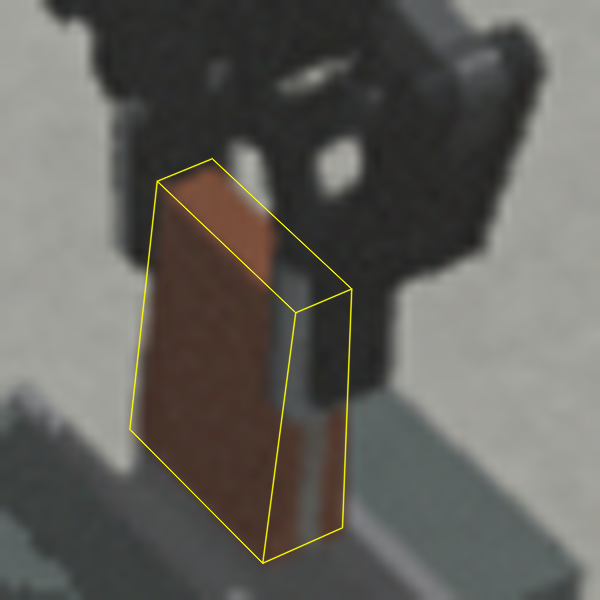

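servo_tool([
  [0.007,0,0,0,-1],
  [0,0,0,0,-1],
  [0,0,0,0,-1],
  [0,0,0,0,-1],
])

```text
time_s: 6.48
position: [0.5497, 0.043, 0.1226]
tcp_rot: [[-0.149, 0.989, 0.0], [0.989, 0.149, 0.0], [0.0, 0.0, -1.0]]
force: [-0.2, 0.5, -1.1]
width: 0.0438
```

```bash
python3 g.py .5494 .0430 .1 .15;python3 g.py | head -1
```

```text
t 6.48 q [-0.34  0.59  0.25  2.1  -0.3   0.48  0.29] pos [0.5497 0.043  0.1226] tooly ang 0.1494 F [-0.18  0.52 -1.14] Mo [-0.01 -0.05  0.  ] w 0.0438
units [ 0.0002 -0.0009  0.0752] mm [ 0.1 -0.3 22.6]
yaw units -0.0004 rad -0.0006
after-yaw units [ 0.0002 -0.0009  0.0752]
t 6.48 q [-0.34  0.59  0.25  2.1  -0.3   0.48  0.29] pos [0.5497 0.043  0.1226] tooly ang 0.1494 F [-0.18  0.52 -1.14] Mo [-0.01 -0.05  0.  ] w 0.0438
```

servo_tool([
  [0,0,0.01,0,-1],
  [0,0,0.01,0,-1],
  [0,0,0.01,0,-1],
  [0,0,0.01,0,-1],
  [0,0,0.01,0,-1],
  [0,0,0,0,-1],
  [0,0,0,0,-1],
])

```text
time_s: 7.07
position: [0.5494, 0.0425, 0.107]
tcp_rot: [[-0.148, 0.989, -0.001], [0.989, 0.148, -0.0], [-0.0, -0.001, -1.0]]
force: [0.4, -0.8, -1.1]
width: 0.0435
```

```bash
python3 g.py .5494 .0430 .084 .15
```

```text
t 7.07 q [-0.33  0.61  0.24  2.11 -0.31  0.45  0.3 ] pos [0.5494 0.0425 0.107 ] tooly ang 0.149 F [ 0.39 -0.78 -1.07] Mo [-0.23 -0.03  0.01] w 0.0435
units [0.0015 0.0003 0.0768] mm [ 0.5  0.1 23. ]
yaw units -0.0007 rad -0.001
after-yaw units [0.0015 0.0003 0.0768]
```

servo_tool([
  [-0.002,0,0.01,0,-1],
  [0,0,0.014,0,-1],
  [0,0,0.014,0,-1],
  [0,0,0.014,0,-1],
  [0,0,0.01,0,-1],
  [0,0,0.005,0,-1],
  [0,0,0,0,-1],
  [0,0,0,0,-1],
])

```text
time_s: 7.73
position: [0.5496, 0.0423, 0.0872]
tcp_rot: [[-0.149, 0.989, -0.0], [0.989, 0.149, 0.0], [0.0, -0.0, -1.0]]
force: [0.4, -0.2, -1.1]
width: 0.0438
```

```bash
python3 g.py .5494 .0430 .084 .15
```

```text
t 7.73 q [-0.31  0.64  0.22  2.12 -0.33  0.41  0.31] pos [0.5496 0.0423 0.0872] tooly ang 0.1492 F [ 0.42 -0.2  -1.07] Mo [-0.    0.06  0.03] w 0.0438
units [ 0.0025 -0.0004  0.0105] mm [ 0.7 -0.1  3.2]
yaw units -0.0005 rad -0.0008
after-yaw units [ 0.0025 -0.0004  0.0105]
```

servo_tool([
  [0,0,0.004,0,-1],
  [0,0,0.004,0,-1],
  [0,0,0.003,0,-1],
  [0,0,0,0,-1],
  [0,0,0,0,-1],
])

```text
time_s: 8.15
position: [0.5497, 0.0423, 0.084]
tcp_rot: [[-0.149, 0.989, 0.0], [0.989, 0.149, -0.0], [-0.0, 0.0, -1.0]]
force: [-0.6, -0.1, -0.2]
width: 0.0436
```

```bash
python3 g.py .5494 .0430 .084 .15
```

```text
t 8.15 q [-0.31  0.65  0.21  2.12 -0.33  0.41  0.31] pos [0.5497 0.0423 0.084 ] tooly ang 0.1492 F [-0.64 -0.1  -0.21] Mo [ 0.01 -0.    0.03] w 0.0436
units [ 0.0026 -0.0006 -0.    ] mm [ 0.8 -0.2 -0. ]
yaw units -0.0005 rad -0.0008
after-yaw units [ 0.0026 -0.0006 -0.    ]
```

servo_tool([
  [0.003,0,0.002,0,-1],
  [0.003,0,0,0,-1],
  [0,0,0,0,-1],
])

```text
time_s: 8.4
position: [0.5498, 0.0427, 0.0835]
tcp_rot: [[-0.148, 0.989, 0.001], [0.989, 0.148, -0.002], [-0.002, 0.001, -1.0]]
force: [0.8, -3.7, -1.0]
width: 0.044
```

```bash
python3 g.py .5494 .0430 .084 .15
```

```text
t 8.4 q [-0.31  0.65  0.21  2.12 -0.33  0.4   0.31] pos [0.5498 0.0427 0.0835] tooly ang 0.1484 F [ 0.81 -3.67 -0.99] Mo [-0.85 -0.13  0.1 ] w 0.044
units [ 0.0011 -0.001  -0.0017] mm [ 0.3 -0.3 -0.5]
yaw units -0.001 rad -0.0016
after-yaw units [ 0.0011 -0.001  -0.0017]
```

servo_tool([
  [-0.004,0,0,0,-1],
  [0,0,0.003,0,-1],
  [0,0,0,0,-1],
  [0,0,0,0,-1],
])

```text
time_s: 8.73
position: [0.5498, 0.0426, 0.0832]
tcp_rot: [[-0.148, 0.989, 0.0], [0.989, 0.148, 0.0], [0.0, 0.0, -1.0]]
force: [-1.4, -1.8, 5.4]
width: 0.0439
```

```bash
python3 g.py .5494 .0430 .084 .15
```

```text
t 8.73 q [-0.31  0.65  0.21  2.12 -0.33  0.4   0.31] pos [0.5498 0.0426 0.0832] tooly ang 0.1488 F [-1.36 -1.76  5.41] Mo [-0.54  0.2   0.01] w 0.0439
units [ 0.0014 -0.001  -0.0026] mm [ 0.4 -0.3 -0.8]
yaw units -0.0007 rad -0.0012
after-yaw units [ 0.0014 -0.001  -0.0026]
```

Foot on the bed (+5.4 N), and the flat face is touching the fixed jaw. Now I'll release.

servo_tool([
  [0,0,0,0,0.3],
  [0,0,0,0,0.5],
  [0,0,0,0,0.5],
  [0,0,0,0,0.5],
  [0,0,0,0,0.5],
  [0,0,0,0,0.5],
  [0,0,-0.03,0,0.5],
  [0,0,-0.06,0,0.5],
  [0,0,-0.1,0,0.5],
  [0,0,-0.1,0,0.5],
  [0,0,-0.1,0,0.5],
  [0,0,-0.1,0,0.5],
  [0,0,-0.05,0,0.5],
  [0,0,0,0,0.5],
])

```text
time_s: 9.9
position: [0.552, 0.0428, 0.249]
tcp_rot: [[-0.148, 0.989, 0.008], [0.989, 0.148, 0.002], [0.0, 0.008, -1.0]]
force: [0.3, 0.2, 0.5]
width: 0.0641
```

```bash
python3 g.py; python3 - <<'E'
from h import *
im=vision.camera("scene");cv2.imwrite("pics/s3.png",im)
crop(im,320,215,75,60,10,"c1")
s=cv2.imread("pics/scene0.png");crop(s,95,230,100,95,6,"c2")
E
```

```text
t 9.9 q [-0.43  0.4   0.36  2.02 -0.21  0.74  0.2 ] pos [0.552  0.0428 0.249 ] tooly ang 0.1488 F [0.32 0.21 0.46] Mo [0.01 0.03 0.03] w 0.0641
```

View pics/c1.png

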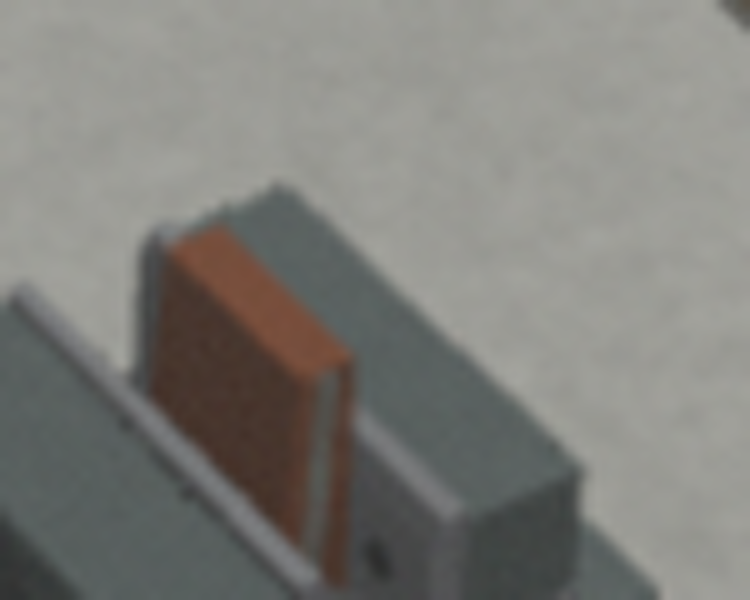

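The piece stands upright, flat against the fixed jaw, slightly toward the −x end. Its top runs from (195,240) to (350,360) in the crop. Next I'll measure the shim.

```bash
python3 - <<'E'
from h import *
t=cv2.imread("pics/top0.png"); s=cv2.imread("pics/scene0.png")
A=[("top",l,un(u,(410,215),8)) for l,u in [((15,8.5,122),(528,130)),((15,-2.5,122),(567,115)),((-15,-2.5,122),(597,224)),((-15,8.5,122),(552,239))]]
B=[("scene",l,un(u,(115,265),8)) for l,u in [((-15,-2.5,122),(112,148)),((-15,8.5,122),(150,125)),((15,8.5,122),(215,207)),((15,-2.5,122),(172,227))]]
for n,o in(("top",A),("scene",B),("both",A+B)):
    p,r=fit(o,[.54,-.34,.25]);print(n,p,"grip pt",w(p,[0,3,100])[0],"\n",r.T.round(1))
l=[[(15,8.5,122),(15,-2.5,122),(-15,-2.5,122),(-15,8.5,122),(15,8.5,122)],[(15,8.5,122),(15,8.5,70),(15,2.5,10)],[(-15,8.5,122),(-15,8.5,70),(-15,2.5,10)],[(15,-2.5,122),(15,-2.5,35)]]
crop(t,455,215,40,40,12,"d1",l,"top",p);crop(s,120,270,45,70,9,"d2",l,"scene",p)
a=cv2.imread("pics/d1.png");b=cv2.imread("pics/d2.png");H=max(len(a),len(b));f=lambda i:cv2.copyMakeBorder(i,0,600-len(i) if len(i)<600 else 0,0,0,0)[:600]
cv2.imwrite("pics/d.png",np.hstack([f(a)[:600],cv2.resize(b,None,fx=.75,fy=.75)[:600] if 0 else f(b)[:600]])[:, :800])
E
```

```text
top [ 0.5456 -0.3377  0.2284] grip pt [ 0.5449 -0.3348  0.1   ] 
 [[-0.2 -0.1 -0.2  0.4]
 [-0.4  0.4  0.4 -0.4]]
scene [ 0.5487 -0.339   0.2691] grip pt [ 0.5479 -0.3361  0.1   ] 
 [[-0.8  0.6  0.5 -0.4]
 [ 0.  -0.1 -0.3  0.3]]
both [ 0.547  -0.3385  0.251 ] grip pt [ 0.5463 -0.3356  0.1   ] 
 [[ 0.1  0.2  0.4  1.  -0.6  1.   0.6 -0.4]
 [-0.9 -0.3 -0.3 -1.  -0.8 -0.8 -0.9 -0.4]]
```

View pics/d.png

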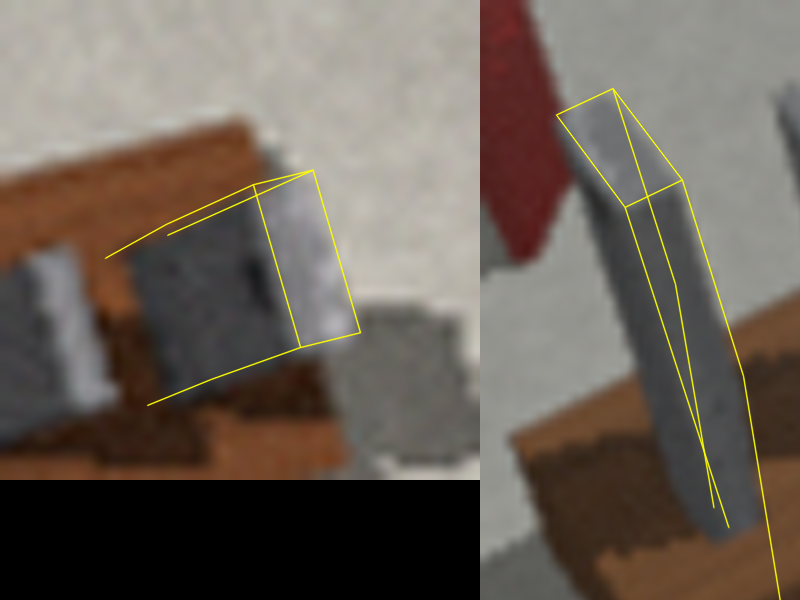

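servo_tool([
  [-0.05,-0.008,0,0,-0.48],
  [-0.1,-0.017,0,0,-0.48],
  [-0.11,-0.018,0,0,-0.48],
  [-0.11,-0.018,0,0,-0.48],
  [-0.11,-0.018,0,0,-0.48],
  [-0.11,-0.018,0,0,-0.48],
  [-0.11,-0.018,0,0,-0.48],
  [-0.11,-0.018,0,0,-0.48],
  [-0.11,-0.018,0,0,-0.48],
  [-0.11,-0.018,0,0,-0.48],
  [-0.11,-0.018,0,0,-0.48],
  [-0.07,-0.012,0,0,-0.48],
  [-0.035,-0.005,0,0,-0.48],
  [0,0,0,0.077,-0.48],
  [0,0,0,0.077,-0.48],
  [0,0,0,0.077,-0.48],
  [0,0,0,0.077,-0.48],
  [0,0,0,0.077,-0.48],
  [0,0,0,0.077,-0.48],
  [0,0,0,0.077,-0.48],
])

```text
time_s: 11.62
position: [0.5444, -0.3335, 0.2432]
tcp_rot: [[0.646, 0.764, -0.002], [0.764, -0.646, 0.002], [0.001, -0.003, -1.0]]
force: [0.9, -0.3, -0.3]
width: 0.0224
```

```bash
python3 g.py .5463 -.3355 .17 -1.32
```

```text
t 11.62 q [ 0.07  0.56  0.6   1.84 -0.41  0.87  0.17] pos [ 0.5444 -0.3335  0.2432] tooly ang -0.7019 F [ 0.9  -0.35 -0.25] Mo [-0.06  0.01  0.04] w 0.0224
units [-0.0012  0.0099  0.244 ] mm [-0.4  3.  73.2]
yaw units 0.3935 rad 0.6181
after-yaw units [0.0047 0.0087 0.244 ]
```

servo_tool([
  [0,0,0.04,0.077,-0.48],
  [0,0,0.05,0.077,-0.48],
  [0,0,0.05,0.077,-0.48],
  [0,0,0.05,0.077,-0.48],
  [0,0,0.04,0.077,-0.48],
  [0.005,0.009,0.01,0.008,-0.48],
  [0,0,0,0,-0.48],
  [0,0,0,0,-0.48],
  [0,0,0,0,-0.48],
])

```text
time_s: 12.37
position: [0.5471, -0.3379, 0.1732]
tcp_rot: [[0.967, 0.255, 0.001], [0.255, -0.967, -0.0], [0.001, 0.001, -1.0]]
force: [0.3, 0.4, -0.5]
width: 0.0222
```

```bash
python3 g.py .5463 -.3355 .106 -1.32; python3 - <<'E'
from h import *
im=vision.camera("scene");cv2.imwrite("pics/s4.png",im)
crop(im,90,210,110,110,5,"e1");im=vision.camera("top");cv2.imwrite("pics/t4.png",im);crop(im,410,200,100,80,7,"e2")
E
```

```text
t 12.37 q [ 0.02  0.7   0.7   1.88 -0.62  0.79 -0.25] pos [ 0.5471 -0.3379  0.1732] tooly ang -1.3129 F [ 0.32  0.37 -0.45] Mo [ 0.02  0.01 -0.01] w 0.0222
units [-0.0009 -0.0087  0.2239] mm [-0.3 -2.6 67.2]
yaw units 0.0045 rad 0.0071
after-yaw units [-0.0009 -0.0087  0.2239]
```

View pics/e1.png

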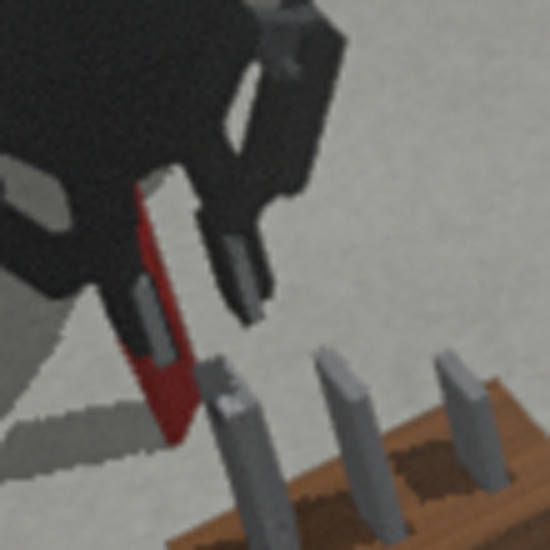

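View pics/e2.png

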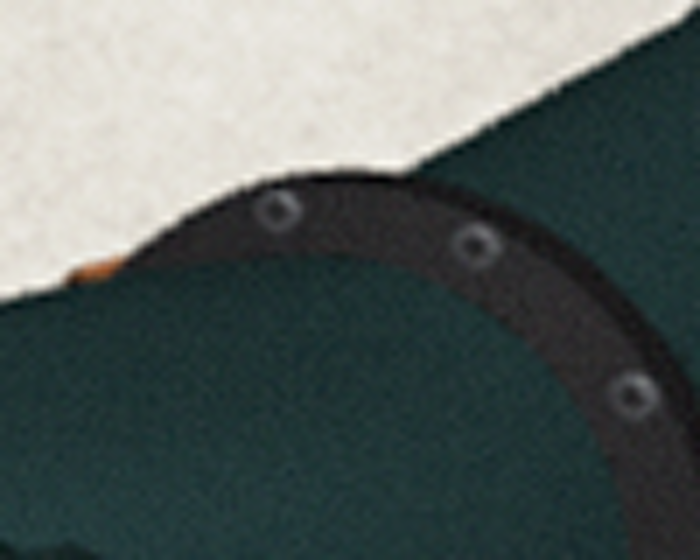

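servo_tool([
  [0,-0.008,0.03,0.004,-0.48],
  [0,0,0.02,0,-0.48],
  [0,0,0,0,-0.48],
  [0,0,0,0,-0.48],
  [0,0,0,0,-0.48],
])

```text
time_s: 12.88
position: [0.5461, -0.3355, 0.1573]
tcp_rot: [[0.969, 0.247, -0.0], [0.247, -0.969, 0.0], [-0.0, -0.0, -1.0]]
force: [-0.2, 0.6, 0.2]
width: 0.0224
```

```bash
python3 g.py .5463 -.3355 .106 -1.32; python3 - <<'E'
from h import *
im=vision.camera("scene");cv2.imwrite("pics/s5.png",im)
crop(im,100,220,80,100,6,"e3")
E
```

```text
t 12.88 q [ 0.03  0.71  0.69  1.9  -0.64  0.77 -0.24] pos [ 0.5461 -0.3355  0.1573] tooly ang -1.3211 F [-0.23  0.6   0.17] Mo [0.02 0.05 0.  ] w 0.0224
units [0.0008 0.0002 0.1711] mm [ 0.2  0.1 51.3]
yaw units -0.0007 rad -0.0011
after-yaw units [0.0008 0.0002 0.1711]
```

View pics/e3.png

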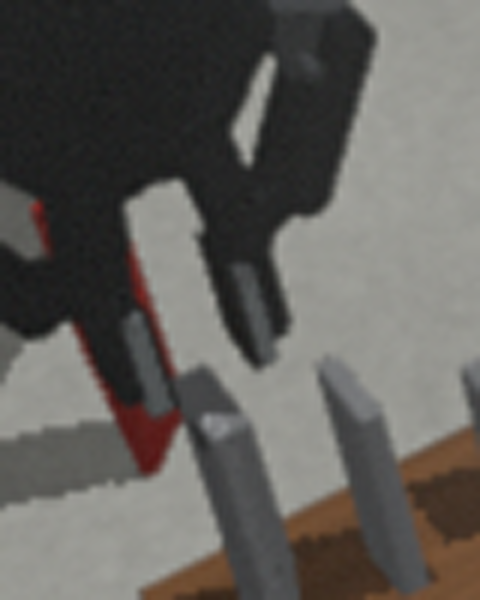

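servo_tool([
  [0,0,0.015,0,-0.48],
  [0,0,0.02,0,-0.48],
  [0,0,0.03,0,-0.48],
  [0,0,0.03,0,-0.48],
  [0,0,0.03,0,-0.48],
  [0,0,0.025,0,-0.48],
  [0,0,0.015,0,-0.48],
  [0,0,0.006,0,-0.48],
  [0,0,0,0,-0.48],
  [0,0,0,0,-0.48],
])

```text
time_s: 13.77
position: [0.5462, -0.3357, 0.1063]
tcp_rot: [[0.969, 0.247, 0.0], [0.247, -0.969, -0.0], [0.0, 0.0, -1.0]]
force: [0.3, -0.4, 0.7]
width: 0.0223
```

```bash
python3 g.py .5463 -.3355 .106 -1.32; python3 - <<'E'
from h import *
im=vision.camera("scene");cv2.imwrite("pics/s6.png",im)
crop(im,100,220,80,100,6,"e4")
E
```

```text
t 13.77 q [ 0.07  0.77  0.62  1.92 -0.7   0.68 -0.19] pos [ 0.5462 -0.3357  0.1063] tooly ang -1.3213 F [ 0.32 -0.41  0.69] Mo [0.01 0.02 0.01] w 0.0223
units [ 0.0005 -0.0007  0.0009] mm [ 0.1 -0.2  0.3]
yaw units -0.0008 rad -0.0013
after-yaw units [ 0.0005 -0.0007  0.0009]
```

View pics/e4.png

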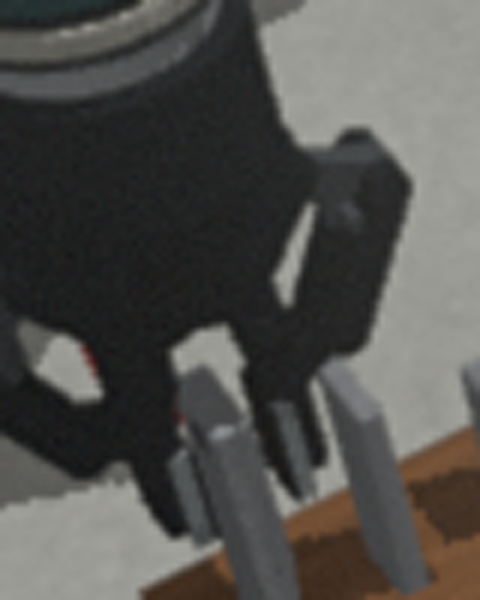

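The shim bar is between the pads and the right finger clears the packer. I'll close on it.

servo_tool([
  [0,0,0,0,-1],
  [0,0,0,0,-1],
  [0,0,0,0,-1],
  [0,0,0,0,-1],
  [0,0,0,0,-1],
  [0,0,0,0,-1],
  [0,0,0,0,-1],
])

```text
time_s: 14.4
position: [0.5465, -0.3359, 0.1068]
tcp_rot: [[0.969, 0.247, 0.001], [0.247, -0.969, -0.001], [0.001, 0.001, -1.0]]
force: [0.5, -0.1, 5.8]
width: 0.0107
```

```bash
python3 g.py .5463 -.3355 .106 -1.32
```

```text
t 14.4 q [ 0.07  0.77  0.62  1.92 -0.7   0.68 -0.19] pos [ 0.5465 -0.3359  0.1068] tooly ang -1.3212 F [ 0.47 -0.09  5.83] Mo [-0.08 -0.02  0.01] w 0.0107
units [-0.0003 -0.0015  0.0026] mm [-0.1 -0.5  0.8]
yaw units -0.0008 rad -0.0012
after-yaw units [-0.0003 -0.0015  0.0026]
```

servo_tool([
  [0,0,-0.015,0,-1],
  [0,0,-0.03,0,-1],
  [0,0,-0.05,0,-1],
  [0,0,-0.07,0,-1],
  [0,0,-0.09,0,-1],
  [0,0,-0.09,0,-1],
  [0,0,-0.08,0,-1],
  [0,0,-0.05,0,-1],
  [0,0,-0.02,0,-1],
  [0,0,0,0.032,-1],
  [0,0,0,0.032,-1],
  [0,0,0,0,-1],
])

```text
time_s: 15.4
position: [0.5456, -0.3344, 0.2544]
tcp_rot: [[0.989, 0.148, -0.001], [0.148, -0.989, 0.002], [-0.001, -0.002, -1.0]]
force: [0.1, 0.0, -2.7]
width: 0.0105
```

```bash
python3 g.py .5509 .0351 .25 -1.4218
```

```text
t 15.4 q [-0.06  0.62  0.82  1.83 -0.55  0.94 -0.41] pos [ 0.5456 -0.3344  0.2544] tooly ang -1.4222 F [ 0.14  0.05 -2.69] Mo [ 0.04 -0.05 -0.01] w 0.0105
units [ 0.2    -1.2156  0.0165] mm [  60.  -364.7    4.9]
yaw units -0.0003 rad -0.0004
after-yaw units [ 0.2005 -1.2155  0.0165]
```

servo_tool([
  [0.006,-0.04,0,0,-1],
  [0.013,-0.08,0,0,-1],
  [0.018,-0.11,0,0,-1],
  [0.018,-0.11,0.001,0,-1],
  [0.018,-0.11,0.002,0,-1],
  [0.018,-0.11,0.002,0,-1],
  [0.018,-0.11,0.002,0,-1],
  [0.018,-0.11,0.002,0,-1],
  [0.018,-0.11,0.002,0,-1],
  [0.018,-0.11,0.002,0,-1],
  [0.015,-0.09,0.002,0,-1],
  [0.012,-0.07,0,0,-1],
  [0.008,-0.04,0,0,-1],
  [0.002,-0.015,0,0,-1],
  [0,0,0,0,-1],
  [0,0,0,0,-1],
  [0,0,0,0,-1],
  [0,0,0,0,-1],
])

```text
time_s: 16.9
position: [0.5512, 0.0319, 0.2505]
tcp_rot: [[0.989, 0.146, 0.0], [0.146, -0.989, -0.001], [0.0, 0.001, -1.0]]
force: [0.3, 0.5, -2.3]
width: 0.0102
```

```bash
python3 g.py .5509 .0351 .20 -1.4218; python3 - <<'E'
from h import *
im=vision.camera("scene");cv2.imwrite("pics/s7.png",im)
crop(im,300,150,90,115,5,"f1")
E
```

```text
t 16.9 q [-0.78  0.53  0.91  2.03 -0.56  0.85 -0.97] pos [0.5512 0.0319 0.2505] tooly ang -1.4247 F [ 0.31  0.47 -2.35] Mo [ 0.06  0.   -0.02] w 0.0102
units [ 0.0005 -0.0108  0.1683] mm [ 0.2 -3.2 50.5]
yaw units -0.0019 rad -0.0029
after-yaw units [ 0.0006 -0.0108  0.1683]
```

View pics/f1.png

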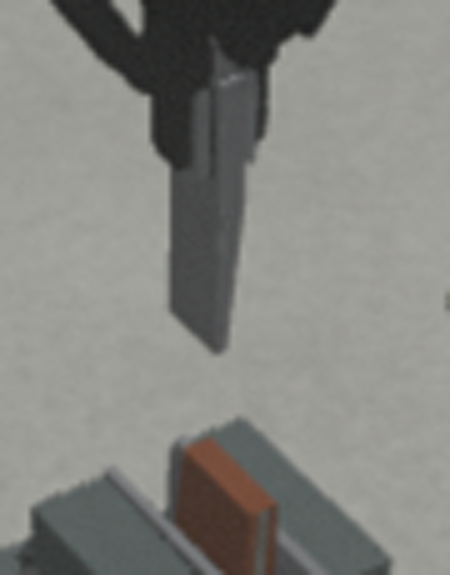

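The shim hangs upright, with its sloping side on the right (toward the piece) and its toe at about (200,335). I'll correct y and lower it to just above the piece.

servo_tool([
  [0,-0.008,0.04,-0.002,-1],
  [0,-0.002,0.06,0,-1],
  [0,0,0.06,0,-1],
  [0,0,0.03,0,-1],
  [0,0,0.01,0,-1],
  [0,0,0,0,-1],
  [0,0,0,0,-1],
  [0,0,0,0,-1],
])

```text
time_s: 17.62
position: [0.5516, 0.0365, 0.1909]
tcp_rot: [[0.988, 0.151, 0.002], [0.151, -0.988, -0.0], [0.002, 0.0, -1.0]]
force: [0.7, 0.1, -1.6]
width: 0.0102
```

```bash
python3 g.py .5509 .0351 .17 -1.4218; cat > f4.py <<'E'
import sys
from h import *
im=vision.camera("scene");cv2.imwrite(f"pics/{sys.argv[1]}.png",im)
s=arm.sense();p=np.array(s["position"]);R=np.array(s["tcp_rot"]);a=np.arctan2(R[1,1],R[0,1])+np.pi/2
o=p[:2]-np.array([-np.sin(a),np.cos(a)])*.003
z=1000*(p[2]-.0968);pose=[o[0],o[1],a]
l=[[(15,-2.5,z+112),(15,-2.5,z),(15,2.5,z),(15,8.5,z+60),(15,8.5,z+112),(15,-2.5,z+112)],[(15,-2.5,z),(-15,-2.5,z),(-15,-2.5,z+112)]]
crop(im,315,190,70,75,8,sys.argv[1]+"c",l,"scene",pose)
E
python3 f4.py f2
```

```text
t 17.62 q [-0.71  0.6   0.81  2.08 -0.66  0.74 -0.9 ] pos [0.5516 0.0365 0.1909] tooly ang -1.4189 F [ 0.66  0.06 -1.61] Mo [-0.03 -0.02  0.04] w 0.0102
units [-0.003   0.0044  0.0698] mm [-0.9  1.3 20.9]
yaw units 0.0019 rad 0.0029
after-yaw units [-0.003   0.0044  0.0698]
```

View pics/f2c.png

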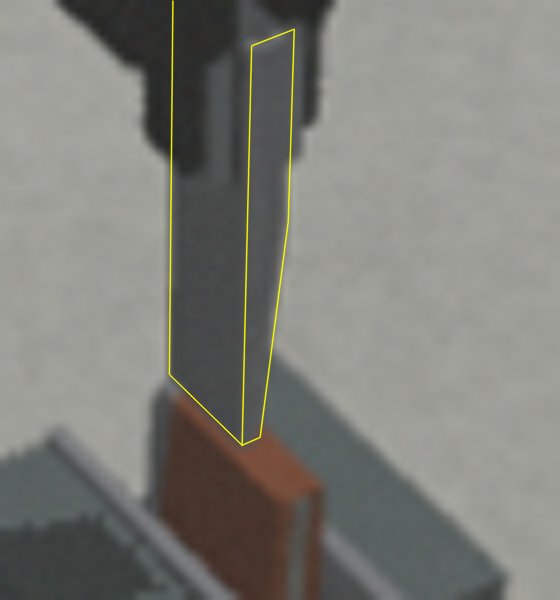

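servo_tool([
  [0,0.002,0.01,0.001,-1],
  [0,0,0.015,0,-1],
  [0,0,0.015,0,-1],
  [0,0,0.015,0,-1],
  [0,0,0.012,0,-1],
  [0,0,0,0,-1],
  [0,0,0,0,-1],
])

```text
time_s: 18.25
position: [0.5508, 0.0362, 0.1697]
tcp_rot: [[0.989, 0.15, -0.001], [0.15, -0.989, -0.0], [-0.001, 0.0, -1.0]]
force: [-0.1, 0.5, -1.9]
width: 0.0105
```

```bash
python3 g.py .5509 .0357 .152 -1.4218; python3 f4.py f3
```

```text
t 18.25 q [-0.68  0.63  0.78  2.09 -0.69  0.7  -0.87] pos [0.5508 0.0362 0.1697] tooly ang -1.4202 F [-0.11  0.49 -1.89] Mo [ 0.02 -0.03  0.  ] w 0.0105
units [0.0003 0.0018 0.0591] mm [ 0.1  0.5 17.7]
yaw units 0.001 rad 0.0016
after-yaw units [0.0003 0.0018 0.0591]
```

View pics/f3c.png

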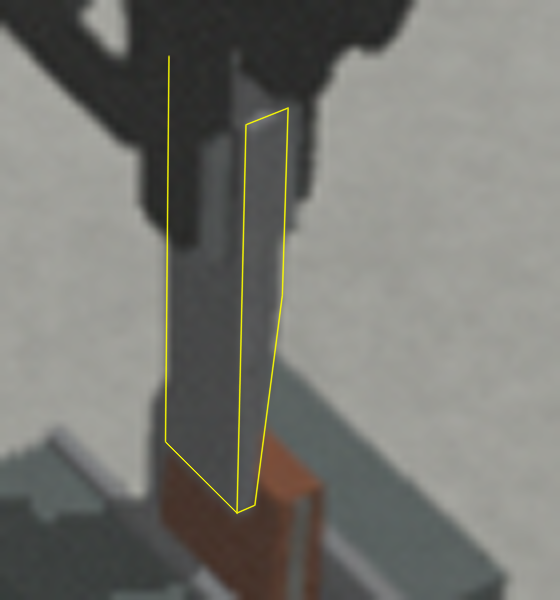

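The toe is in front of the piece's sloping face with no contact. I'll continue down.

servo_tool([
  [0,0.001,0.01,0.001,-1],
  [0,0,0.013,0,-1],
  [0,0,0.013,0,-1],
  [0,0,0.013,0,-1],
  [0,0,0.01,0,-1],
  [0,0,0,0,-1],
  [0,0,0,0,-1],
])

```text
time_s: 18.88
position: [0.5508, 0.0358, 0.1521]
tcp_rot: [[0.989, 0.148, -0.001], [0.148, -0.989, -0.0], [-0.001, 0.0, -1.0]]
force: [0.2, -0.5, -2.5]
width: 0.0102
```

```bash
python3 g.py .5509 .0357 .14 -1.4218
```

```text
t 18.88 q [-0.66  0.65  0.74  2.1  -0.72  0.67 -0.84] pos [0.5508 0.0358 0.1521] tooly ang -1.4218 F [ 0.17 -0.49 -2.48] Mo [-0.04 -0.01  0.02] w 0.0102
units [0.0002 0.0004 0.0404] mm [ 0.1  0.1 12.1]
yaw units -0.0 rad -0.0
after-yaw units [0.0002 0.0004 0.0404]
```

servo_tool([
  [0,0,0.008,0,-1],
  [0,0,0.008,0,-1],
  [0,0,0.008,0,-1],
  [0,0,0.003,0,-1],
  [0,0,0,0,-1],
  [0,0,0,0,-1],
])

```text
time_s: 19.38
position: [0.5511, 0.0353, 0.1442]
tcp_rot: [[0.989, 0.148, 0.0], [0.148, -0.989, -0.001], [0.0, 0.001, -1.0]]
force: [0.3, -2.5, -2.8]
width: 0.0104
```

```bash
python3 g.py .5509 .0357 .134 -1.4218
```

```text
t 19.38 q [-0.65  0.66  0.73  2.1  -0.74  0.65 -0.83] pos [0.5511 0.0353 0.1442] tooly ang -1.422 F [ 0.31 -2.48 -2.83] Mo [-0.68 -0.17 -0.03] w 0.0104
units [-0.0006 -0.0013  0.0341] mm [-0.2 -0.4 10.2]
yaw units -0.0001 rad -0.0002
after-yaw units [-0.0006 -0.0013  0.0341]
```

servo_tool([
  [0,0.002,0,0,-1],
  [0,0.002,0,0,-1],
  [0,0,0,0,-1],
  [0,0,0,0,-1],
])

```text
time_s: 19.72
position: [0.5511, 0.0351, 0.1443]
tcp_rot: [[0.989, 0.149, -0.0], [0.149, -0.989, 0.0], [-0.0, -0.0, -1.0]]
force: [0.3, -0.9, -1.6]
width: 0.0103
```

```bash
python3 g.py .5509 .0357 .134 -1.4218
```

```text
t 19.72 q [-0.65  0.66  0.73  2.1  -0.74  0.65 -0.83] pos [0.5511 0.0351 0.1443] tooly ang -1.4215 F [ 0.31 -0.91 -1.62] Mo [-0.26 -0.13 -0.02] w 0.0103
units [-0.0004 -0.0022  0.0343] mm [-0.1 -0.6 10.3]
yaw units 0.0002 rad 0.0003
after-yaw units [-0.0004 -0.0022  0.0343]
```

servo_tool([
  [0,0.002,0,0,-1],
  [0,0.001,0,0,-1],
  [0,0,0,0,-1],
  [0,0,0,0,-1],
])

```text
time_s: 20.05
position: [0.5511, 0.0343, 0.1442]
tcp_rot: [[0.989, 0.149, -0.0], [0.149, -0.989, 0.001], [-0.0, -0.001, -1.0]]
force: [0.0, 0.3, -2.7]
width: 0.0102
```

```bash
python3 g.py .5509 .0357 .134 -1.4218
```

```text
t 20.05 q [-0.65  0.66  0.73  2.1  -0.74  0.65 -0.83] pos [0.5511 0.0343 0.1442] tooly ang -1.4213 F [ 0.01  0.29 -2.7 ] Mo [0.01 0.01 0.02] w 0.0102
units [-0.     -0.0047  0.0341] mm [-0.  -1.4 10.2]
yaw units 0.0003 rad 0.0005
after-yaw units [-0.0001 -0.0047  0.0341]
```

servo_tool([
  [0,0,0.006,0,-1],
  [0,0,0.006,0,-1],
  [0,0,0.005,0,-1],
  [0,0,0,0,-1],
  [0,0,0,0,-1],
])

```text
time_s: 20.47
position: [0.5512, 0.0339, 0.139]
tcp_rot: [[0.989, 0.149, -0.0], [0.149, -0.989, -0.0], [-0.0, -0.0, -1.0]]
force: [0.2, -0.0, -1.5]
width: 0.0103
```

```bash
python3 g.py .5509 .0357 .134 -1.4218
```

```text
t 20.47 q [-0.64  0.67  0.72  2.11 -0.75  0.64 -0.82] pos [0.5512 0.0339 0.139 ] tooly ang -1.4216 F [ 0.2  -0.   -1.46] Mo [ 0.05  0.06 -0.02] w 0.0103
units [-0.0001 -0.006   0.0167] mm [-0.  -1.8  5. ]
yaw units 0.0001 rad 0.0002
after-yaw units [-0.0001 -0.006   0.0167]
```

servo_tool([
  [0,0,0.004,0,-1],
  [0,0,0.004,0,-1],
  [0,0,0,0,-1],
  [0,0,0,0,-1],
])

```text
time_s: 20.8
position: [0.5513, 0.0339, 0.1367]
tcp_rot: [[0.989, 0.149, -0.0], [0.149, -0.989, -0.0], [-0.0, -0.0, -1.0]]
force: [1.0, 0.4, -2.0]
width: 0.0105
```

```bash
python3 g.py .5509 .0357 .134 -1.4218
```

```text
t 20.8 q [-0.64  0.67  0.72  2.11 -0.75  0.64 -0.82] pos [0.5513 0.0339 0.1367] tooly ang -1.4216 F [ 0.96  0.4  -1.97] Mo [ 0.01 -0.02  0.03] w 0.0105
units [-0.0003 -0.0061  0.0091] mm [-0.1 -1.8  2.7]
yaw units 0.0001 rad 0.0002
after-yaw units [-0.0003 -0.0061  0.0091]
```

servo_tool([
  [0,0,0.004,0,-1],
  [0,0,0.004,0,-1],
  [0,0,0,0,-1],
  [0,0,0,0,-1],
])

```text
time_s: 21.13
position: [0.5512, 0.0339, 0.1343]
tcp_rot: [[0.989, 0.149, -0.0], [0.149, -0.989, 0.0], [-0.0, -0.0, -1.0]]
force: [0.3, 0.1, -2.6]
width: 0.0104
```

```bash
python3 g.py .5509 .0357 .134 -1.4218
```

```text
t 21.13 q [-0.63  0.67  0.71  2.11 -0.76  0.63 -0.81] pos [0.5512 0.0339 0.1343] tooly ang -1.4216 F [ 0.27  0.13 -2.64] Mo [-0.02 -0.05 -0.01] w 0.0104
units [-0.0002 -0.0061  0.0011] mm [-0.1 -1.8  0.3]
yaw units 0.0001 rad 0.0002
after-yaw units [-0.0002 -0.0061  0.0011]
```

servo_tool([
  [0,0,0.004,0,-1],
  [0,0,0.004,0,-1],
  [0,0,0,0,-1],
  [0,0,0,0,-1],
])

```text
time_s: 21.47
position: [0.5513, 0.0338, 0.1319]
tcp_rot: [[0.989, 0.149, -0.0], [0.149, -0.989, -0.0], [-0.0, 0.0, -1.0]]
force: [-0.3, -1.0, -1.7]
width: 0.01
```

```bash
python3 g.py .5509 .0357 .134 -1.4218
```

```text
t 21.47 q [-0.63  0.67  0.71  2.11 -0.76  0.63 -0.81] pos [0.5513 0.0338 0.1319] tooly ang -1.4217 F [-0.26 -0.99 -1.74] Mo [-0.03  0.01 -0.  ] w 0.01
units [-0.0002 -0.0065 -0.007 ] mm [-0.1 -2.  -2.1]
yaw units 0.0 rad 0.0001
after-yaw units [-0.0002 -0.0065 -0.007 ]
```

servo_tool([
  [0,0.001,0.003,0,-1],
  [0,0,0.003,0,-1],
  [0,0,0,0,-1],
  [0,0,0,0,-1],
])

```text
time_s: 21.8
position: [0.5513, 0.0336, 0.1301]
tcp_rot: [[0.989, 0.149, -0.0], [0.149, -0.989, 0.0], [-0.0, -0.0, -1.0]]
force: [0.4, 0.1, -1.6]
width: 0.0101
```

```bash
python3 g.py .5509 .0357 .134 -1.4218
```

```text
t 21.8 q [-0.63  0.68  0.7   2.11 -0.76  0.63 -0.81] pos [0.5513 0.0336 0.1301] tooly ang -1.4217 F [ 0.44  0.14 -1.56] Mo [-0.04 -0.02 -0.  ] w 0.0101
units [-0.0002 -0.0071 -0.0129] mm [-0.1 -2.1 -3.9]
yaw units 0.0001 rad 0.0001
after-yaw units [-0.0002 -0.0071 -0.0129]
```

servo_tool([
  [0,0.002,0,0,-1],
  [0,0.001,0,0,-1],
  [0,0,0,0,-1],
  [0,0,0,0,-1],
])

```text
time_s: 22.13
position: [0.5514, 0.0333, 0.1301]
tcp_rot: [[0.989, 0.149, -0.0], [0.149, -0.989, 0.001], [-0.0, -0.001, -1.0]]
force: [0.1, 1.6, -0.6]
width: 0.01
```

```bash
python3 g.py .5509 .0357 .134 -1.4218; python3 f4.py f5
```

```text
t 22.13 q [-0.63  0.68  0.7   2.11 -0.76  0.63 -0.81] pos [0.5514 0.0333 0.1301] tooly ang -1.4213 F [ 0.15  1.55 -0.57] Mo [0.48 0.05 0.  ] w 0.01
units [-0.0003 -0.0081 -0.0129] mm [-0.1 -2.4 -3.9]
yaw units 0.0003 rad 0.0005
after-yaw units [-0.0004 -0.0081 -0.0129]
```

View pics/f5c.png

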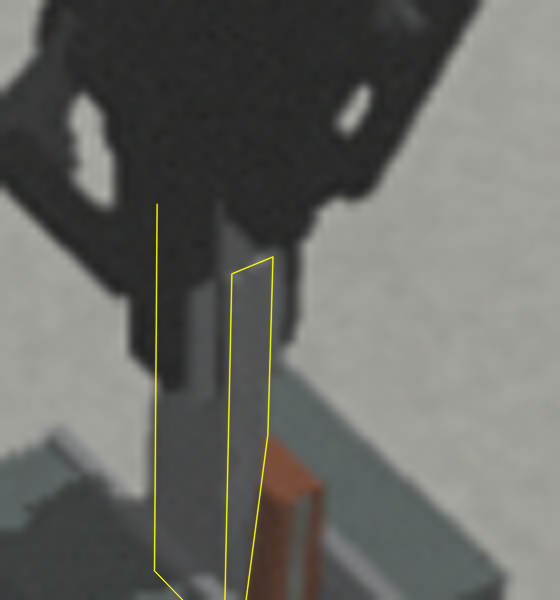

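servo_tool([
  [0,0,0.003,0,-1],
  [0,0,0.002,0,-1],
  [0,0,0,0,-1],
  [0,0,0,0,-1],
])

```text
time_s: 22.52
position: [0.5515, 0.0332, 0.1289]
tcp_rot: [[0.989, 0.149, -0.0], [0.149, -0.989, 0.001], [0.0, -0.001, -1.0]]
force: [-0.2, 2.4, 3.1]
width: 0.0101
```

```bash
python3 g.py
```

```text
t 22.52 q [-0.62  0.68  0.7   2.11 -0.77  0.62 -0.8 ] pos [0.5515 0.0332 0.1289] tooly ang -1.4214 F [-0.17  2.38  3.13] Mo [ 0.86  0.26 -0.1 ] w 0.0101
```

servo_tool([
  [0,0,0.002,0,-1],
  [0,0,0.001,0,-1],
  [0,0,0,0,-1],
  [0,0,0,0,-1],
])

```text
time_s: 22.85
position: [0.5517, 0.0332, 0.1287]
tcp_rot: [[0.989, 0.149, 0.0], [0.149, -0.989, 0.002], [0.0, -0.002, -1.0]]
force: [-2.9, 3.5, 8.8]
width: 0.0105
```

```bash
python3 g.py
```

```text
t 22.85 q [-0.62  0.68  0.7   2.11 -0.77  0.62 -0.8 ] pos [0.5517 0.0332 0.1287] tooly ang -1.4214 F [-2.9   3.5   8.83] Mo [0.9  0.58 0.01] w 0.0105
```

servo_tool([
  [0,-0.0015,0,0,-1],
  [0,0,0.001,0,-1],
  [0,0,0,0,-1],
  [0,0,0,0,-1],
  [0,0,0,0,-1],
])

```text
time_s: 23.27
position: [0.5516, 0.0333, 0.1286]
tcp_rot: [[0.989, 0.149, 0.0], [0.149, -0.989, 0.002], [0.001, -0.002, -1.0]]
force: [-2.6, 2.8, 10.5]
width: 0.0105
```

```bash
python3 g.py
```

```text
t 23.27 q [-0.62  0.68  0.7   2.11 -0.77  0.62 -0.8 ] pos [0.5516 0.0333 0.1286] tooly ang -1.4216 F [-2.6   2.78 10.47] Mo [ 0.88  0.7  -0.01] w 0.0105
```

servo_tool([
  [0,-0.0015,0,0,-1],
  [0,-0.001,0,0,-1],
  [0,0,0,0,-1],
  [0,0,0,0,-1],
  [0,0,0,0,-1],
])

```text
time_s: 23.68
position: [0.5516, 0.0333, 0.1286]
tcp_rot: [[0.989, 0.148, 0.001], [0.148, -0.989, 0.001], [0.001, -0.0, -1.0]]
force: [-2.5, 2.4, 10.4]
width: 0.0107
```

```bash
python3 g.py
```

```text
t 23.68 q [-0.63  0.68  0.7   2.11 -0.77  0.62 -0.8 ] pos [0.5516 0.0333 0.1286] tooly ang -1.4219 F [-2.54  2.42 10.44] Mo [0.58 0.7  0.05] w 0.0107
```

servo_tool([
  [0,-0.002,0,0,-1],
  [0,0,0,0,-1],
  [0,0,0,0,-1],
  [0,0,0,0,-1],
  [0,0,0,0,-1],
  [0,0,0,0,-1],
])

```text
time_s: 24.18
position: [0.5516, 0.0334, 0.1286]
tcp_rot: [[0.989, 0.148, 0.001], [0.148, -0.989, -0.0], [0.001, 0.001, -1.0]]
force: [-1.7, 1.5, 8.9]
width: 0.01
```

```bash
python3 g.py; python3 f4.py f6; python3 - <<'E'
from h import *
im=cv2.imread("pics/f6.png");crop(im,325,205,60,60,10,"f7")
E
```

```text
t 24.18 q [-0.63  0.68  0.7   2.11 -0.77  0.62 -0.8 ] pos [0.5516 0.0334 0.1286] tooly ang -1.4222 F [-1.7   1.5   8.85] Mo [0.45 0.68 0.  ] w 0.01
```

View pics/f6c.png

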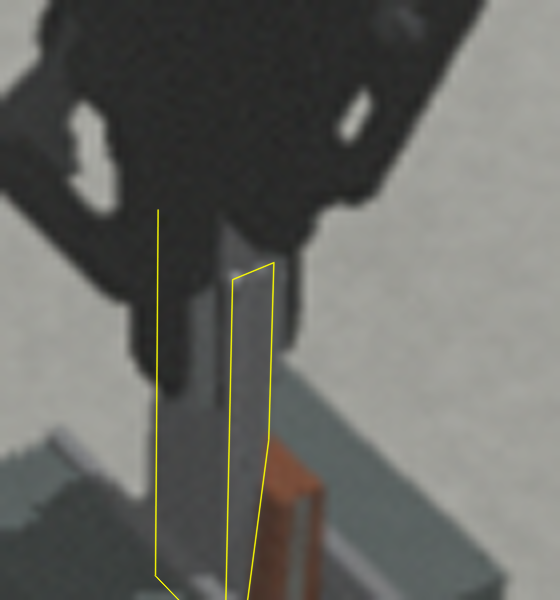

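View pics/f7.png

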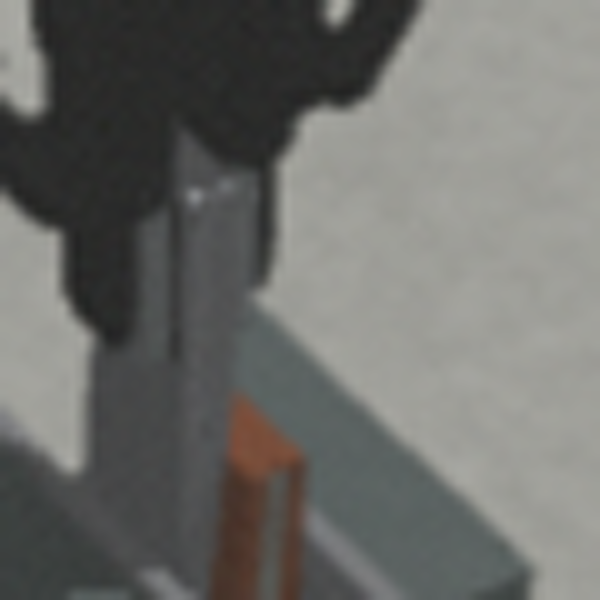

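```bash
python3 -c "
from rig import arm
print(arm.finish_job()); s=arm.sense(); print(s['time_s'],s['position'],s['force'],s['width'])"
```

```text
the job is handed in; nothing more can be done
None
the job is handed in; nothing more can be done
```

The piece is in the vice and the shim is wedged snugly behind it, still held in the gripper, so you can tighten the screw. I handed the job in at about 24 s, and no verdict was reported.

- **Wall piece:** It stands released on the bed near the middle of the jaws, thick end down, with its flat face to the fixed jaw. I felt both contacts before letting go: about 5 N on the bed and a few N on the fixed jaw. The picture taken after release showed it upright.
- **Shim:** Taken from the end slot of the block and lowered toe first, sloping face to sloping face. It touched the piece at about 47 mm toe height, and then the moving jaw.
- **Last check:** The drag is about 11 N after allowing for the shim's weight. The toe is about 10 mm above the bed, which is the low end of the expected 10 to 25 mm. About 1.5 N more bears on the moving jaw than on the piece. The last picture shows both pieces upright and nothing disturbed around the vice.

**Not checked:**
- The force on the piece itself could not be measured directly. From the drag I estimate about 7 N with high friction, up to about 30 N if friction is very low, so under the 40 N limit.
- The two cameras disagreed by 2 to 6 mm along x, so I set the final fit across the slot (y and height) by touch.
- I took no final picture of the rest of the table, but no contact with anything else showed up.

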